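# Ready the tape-sample reading rig

### The job

Get the clockwork reading rig ready: first wind its winged key clockwise, a part turn at a time, until the dial's pointer lies inside the broad black sector, not short of it and not past it. Then take the sample carrier, hook it onto the bare loading end of the rail (the end away from the key) and slide it along, still hanging on the rail, until its hook is wholly on the tape band above the reader; never lift it off the rail away from the loading end. Leave the carrier hanging there at rest and the other things on the bench where they are.

Things in the scene. Friction and masses are not known exactly. Their poses are not given: they have to be found in the camera images.
- rig: the rig, fixed to the table, turned up to 0.12 rad: aluminium base plate 80 mm wide in x, 12 mm thick, carrying a horizontal round dark steel rail, 12 mm thick, along y at x = 0, its centre 190 mm above the table, on two posts 18 x 14 mm at y = -228 and +113 mm (tops at 196 mm); a grey spring-motor housing at y = 125..275 mm. Origin on the table below the rail
- rail_load (a point): middle of the bare loading part of the rail, on the rail's centre line (rig frame x = 0, y = -125, z = 190 mm); the loading end runs about 40 mm either side of it. Axes as the rig's
- key (a joint): turn of the winding key in rad, growing clockwise seen from above; the pointer is in the full sector from 3.6 to 4.6 rad; hard stop at 5.6. A spring and drag resist with up to about 0.25 N m; the key stays where it is let go
- key_grip (a point): middle of the key's flat upright steel wing: 56 mm wide along this point's x, 10 mm thick along its y, 36 mm high; 139 mm above the table. The turning axis is vertical through this point; the point turns with the key. The housing's top, x = -95..95 mm in the rig, is 49 mm below this point. Pinch the wing across its thickness from above
- pointer_tip (a point): tip of the dark pointer, 43 mm from the centre of the white dial (100 mm across, on the housing's top at rig x = 43, y = 200 mm); the pointer turns clockwise by half the key's turn. The broad black full sector, 0.5 rad wide, is centred on the rig's +x direction from the dial's centre; a single thin line marks empty
- carrier: the loose sample carrier, about 0.25 kg, 202 mm high, standing on its grey foot (40 in x, 80 in y, 26 mm high); above it an upright aluminium frame with an amber pane (80 mm wide in y, 8 mm thick, up to 90 mm), a hook open downwards, 24 mm wide in y, and a square grip post. Origin at the centre of the underside. Its y axis lies along the rig's y when hung
- hook (a point): where the rail's centre lies when hung: 135 mm above the carrier's underside on its middle line; axes as the carrier's. The hook is an inverted trough 26 mm wide inside with a V roof; its long leg (x = -21..-13 mm) goes down to the frame, its short leg (x = 13..21 mm) ends 27 mm below this point: bring it over the rail from the rig's -x side, then lower
- carrier_grip (a point): middle of the usable part of the carrier's square grip post (16 x 16 mm in x and y, from 152 to 202 mm above the underside): 182 mm above the underside. Axes as the carrier's
- mark (a point): centre of the white tape band round the rail, 40 mm long along the rail, on the rail's centre line; a black reader block 60 x 50 mm, 34 mm high, stands on the base plate below it. Axes as the rig's
- reel: loose open reel of brown tape lying flat, clear flanges, 178 mm across, 14 mm high; origin at centre of underside
- jar: loose amber glass jar with cap, 60 mm across, 85 mm high; origin at centre of underside
- beaker: loose open glass beaker, 72 mm across, 95 mm high; origin at centre of underside
- slide_box: loose flat grey plastic box 120 (its x) x 80 x 35 mm high; origin at centre of underside
- screwdriver: loose black-handled screwdriver, 180 mm long, lying along its x axis
- weight: loose plain steel cylinder standing upright, 56 mm across, 50 mm high; origin at centre of underside

How it is judged:
On the way, in this order (a step that is already met when the one before it is completed fails the run):
1. the key is wound so that the pointer lies in the full sector (value of joint key between 3.6 and 4.6 rad), for 0.2 s.
2. the carrier hangs on the loading end of the rail (x of hook in the frame of rig between -0.008 and 0.008 m and z of hook in the frame of rig between 0.182 and 0.2 m and angle between carrier's own z axis and vertical below 0.2 rad and angle between the y axis of carrier and the y axis of rig, either way round below 0.25 rad and contact force between carrier and rig above 0.3 N and y of hook in the frame of rig between -0.21 and -0.065 m), for 0.2 s.
3. the carrier hangs on the rail with its hook on the tape band (x of hook in the frame of rig between -0.008 and 0.008 m and z of hook in the frame of rig between 0.182 and 0.2 m and angle between carrier's own z axis and vertical below 0.2 rad and angle between the y axis of carrier and the y axis of rig, either way round below 0.25 rad and contact force between carrier and rig above 0.3 N and y of hook in the frame of mark between -0.009 and 0.009 m), for 0.2 s.
At the end, for the whole second after the job is handed in: The key stands between 3.6 and 4.6 rad (pointer in the full sector); the carrier hangs upright (within 0.2 rad) on the rail, its hook centred on the tape band within 9 mm along the rail, its weight on the rail, at rest (all of step 1 and all of step 3 and linear speed of carrier below 0.02 m/s); the robot touches nothing.
It fails at once if the carrier is lifted off the rail (hook more than 15 mm above its seat) over the part of the rail away from the loading end (y of hook in the frame of rig between -0.06 and 0.12 m and x of hook in the frame of rig between -0.03 and 0.03 m and z of hook in the frame of rig above 0.205 m).
It fails at once if the key is wound past the full sector (beyond 4.6 rad) (value of joint key above 4.6 rad).
It fails at once if another thing on the bench is shifted by more than 30 mm (distance of any of reel, jar, beaker, slide_box, screwdriver, weight from where it was at the start of the episode above 0.03 m).
It also fails if it takes over 70 s, if anything falls off the work surface, if the arm or the gripper's body presses on something with over 40 N, if the wrist force passes 120 N, or if a joint passes its speed limit or range.

### The arm

A 7-joint arm with a two-finger parallel gripper is mounted at the origin on the work surface. World frame = base frame: x ahead of the robot, y to its left, z up, the work surface at z = 0. Lengths are in m, angles in rad, forces in N, time in s.
With the tool pointing down it reaches from about 0.425 to 0.825 m from the base axis. Payload 3.6 kg.
Tool frame: the origin (TCP) lies midway between the tips of the shut fingers; the grasp point (between the pads) lies 19 mm behind it; z points along the fingers, y is the line along which they close (so a half turn about z gives the same grasp; the last joint's range is limited). The gripper opens to 85 mm and grips with 20 to 120 N. Pads are 22 mm wide; open, the fingers measure 114 mm over their backs; the gripper's body (76 mm by 85 mm) begins 54 mm behind the grasp point. The pads swing forward as they close: fully open they stand 13 mm farther back than shut.
Start: joints at [-1.143, 0.615, -0.013, 1.423, 0.008, 1.103, -0.04], TCP at [0.285, 0.584, 0.203] pointing down, gripper open.
Joint ranges: [-3.12, 3.12], [-0.3, 2.06], [-1.34, 1.32], [0.26, 2.42], [-1.36, 4.5], [0.01, 1.98], [-2.84, 2.84]. Speed limits (rad/s): [2.79, 2.79, 3.14, 3.14, 3.14, 3.14, 3.14].

### API

Orientations are given as [roll, pitch, yaw] about the fixed x, y, z axes, in that order (R = Rz(yaw) Ry(pitch) Rx(roll)).
In Python, from station import observe, capture, camera_info, r gives the robot as it stands. The module is installed in compiled form; this text tells all that it offers.
- The arm moves only by the tool jog_arm, never from a script. Its argument "series" is a list of rows, each an object of numbers: "dx", "dy", "dz": the shift along the tool's x, y, z normalised to -1 to 1, where 1 is 15 cm; "ax", "ay", "az": the turn, a rotation vector about the tool's x, y, z normalised to -1 to 1, where 1 is 60 degrees. A call has exactly 10 rows; each row is the pose to reach, as a shift and turn from the pose commanded when the call began, along the tool's axes at that moment; what a row does not reach only later rows make up. A row lasts 1/10 s, in which the tool goes at most 50 mm and 8.59 degrees, less where a joint would pass 70% of its speed; a pose out of reach is approached as far as the arm can. A call with a number of a shift or a turn outside -1 to 1 is refused whole. A call with a gripper value outside its range is refused whole. "claw" is the closure, from -1 (fully open) to 1 (shut), so that 0 is half open, set as the call begins (left out, the last holds). The fingers move at their own pace and stop on an object; the grip force is fixed at half the most. Time passes only in rows, so rows that repeat a pose let the fingers close, or fill a call up. It gives the time, the measured TCP pose, the force, the opening and the grip force at its end, in the units of the state.
- observe(): the state, without advancing time (a new reading comes with each control period).
- capture(name): name is "scene" or "top" or "wrist"; returns (picture, depth): 480x640x3 uint8, blue, green, red; 480x640 float32, m along the optical axis (not along the pixel's ray), 0 where there is no reading.
- camera_info(name): a dict with "fx", "fy", "cx", "cy" (pixels), "D" ([k1, k2, p1, p2, k3] as OpenCV has them; the pictures are not rectified), "rvec" (rotation vector, rad) and "tvec" (3), from world to camera coordinates, as OpenCV has them. Camera axes: x right, y down, z forward; pixel columns grow to the right and rows downward; lengths in m; the calibration is good to about 2 mm. A picture is of the moment at which its call begins: read the wrist's pose just before it. camera_info takes no time and is no camera call; for the wrist camera it gives the pose at the moment of the call.
- r.sign_off(): hands the job in; it is judged then, once.
The state is a dict: "time": time; "joints": joint angles; "qd": joint speeds; "effort": joint torques, N m; "ee_pos": TCP position; "tool_rot": TCP orientation; "ft_force": force on the tool from outside, world axes, zero at the start; "wrist_torque": the same for the moment, N m; "finger_gap": opening from 0.0 (shut) to 1.0 (fully open); "grip_force": force on a finger pad.
Only numpy, scipy, OpenCV 4.12 (cv2) and the standard library are available. Lean on these libraries where they do the work, as an engineer would, in place of code of your own. Each camera call takes 0.05 s, during which the arm holds its last target. There are 200 camera calls.

## Working session

There is one attempt and no reset: what is moved stays moved. The work goes in short steps, Python scripts to look and compute and a tool call to move; the robot and the scene stay as the last step left them, time stands still between calls to the robot, and variables do not carry over. Pictures are saved under pics/ and viewed, at most 12 in all, crops included, and the job is handed in when it is done.

Besides the shell and the picture viewer there is one more tool, called after "Request:" by a JSON object that holds its "op" and its "data". jog_arm: Moves the arm, as the interface text tells. Scaled input: -1 to 1 covers 15 cm each way for a shift and 60 degrees each way for a turn. Its arguments: {"type":"object","properties":{"series":{"type":"array","items":{"type":"object","properties":{"dx":{"type":"number"},"dy":{"type":"number"},"dz":{"type":"number"},"ax":{"type":"number"},"ay":{"type":"number"},"az":{"type":"number"}}}},"claw":{"type":"number"}},"required":["series"]}

```bash
mkdir -p pics
cat > h.py <<'E'
import numpy as np,cv2
from station import observe,capture,camera_info,r
from scipy.spatial.transform import Rotation as R
def cam(n):
    i=camera_info(n);K=np.array([[i['fx'],0,i['cx']],[0,i['fy'],i['cy']],[0,0,1]]);Rm=cv2.Rodrigues(np.array(i['rvec'],float))[0]
    return K,np.array(i['D'],float),Rm,np.array(i['tvec'],float).ravel()
def ray(c,uv):
    K,D,Rm,t=c;p=cv2.undistortPoints(np.array(uv,float).reshape(-1,1,2),K,D).reshape(-1,2)
    return -Rm.T@t,np.c_[p,np.ones(len(p))]@Rm
def onz(c,uv,z):
    o,d=ray(c,uv);return o+d*((z-o[2])/d[:,2])[:,None]
def cloud(c,dep):
    v,u=np.mgrid[:480,:640];o,d=ray(c,np.stack([u,v],-1).reshape(-1,2));P=o+d*dep.reshape(-1,1);return P.reshape(480,640,3)
def proj(c,P):
    return cv2.projectPoints(np.array(P,float).reshape(-1,3),cv2.Rodrigues(c[2])[0],c[3],c[0],c[1])[0].reshape(-1,2)
E
python3 - <<'E'
from h import *
print(observe())
for n in ['scene','top']:
    c=cam(n);im,d=capture(n);cv2.imwrite(f'pics/{n}0.png',im);np.savez(f'{n}0.npz',im=im,d=d)
    print(n,-c[2].T@c[3],c[0][0,0],c[2][2])
E
```

```text
{'time': 0.0, 'joints': array([-1.1435086 ,  0.61589427, -0.01264104,  1.42494677,  0.00809857,
        1.10339379, -0.04043028]), 'qd': array([ 0.00156938,  0.00029837, -0.00067324,  0.00166975, -0.00149139,
       -0.00184957,  0.00140185]), 'effort': array([ 1.30320191e-04, -4.69216919e+01,  2.59232987e-01, -1.71028340e+01,
        9.92124929e-03,  9.78752301e-03,  8.49392961e-06]), 'ee_pos': array([0.2845464 , 0.58345303, 0.20153851]), 'tool_rot': array([-3.13900049e+00,  2.27692217e-05,  2.68786105e+00]), 'ft_force': array([ 0.06404242, -0.64155216,  0.0026099 ]), 'wrist_torque': array([-0.07128583, -0.04576076, -0.00177894]), 'grip_force': 0.0, 'finger_gap': 0.9989516227372472}
scene [1.36077364 0.08671088 1.04588829] 472.92930230837044 [-0.65563271 -0.0642834  -0.75233862]
top [0.48219098 0.02520573 1.5230249 ] 440.7154882326915 [ 0.07427672 -0.01320666 -0.99715022]
```

View pics/top0.png

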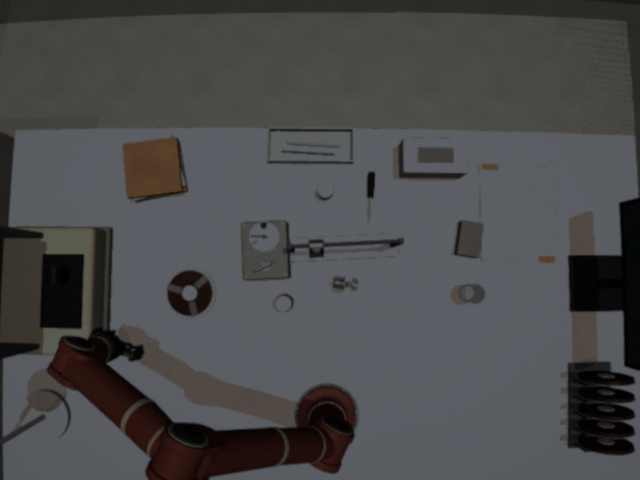

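View pics/scene0.png

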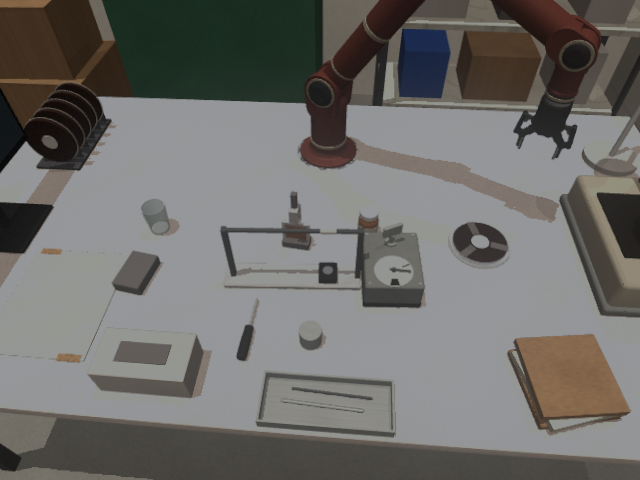

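The top view shows the housing at (265,250), dial (264,237), key (263,268), the rail from (290,248) to (402,241), the carrier around (345,283), and the jar at (283,303). Next I'll measure from depth and zoom in.

Run:
```python
from h import *
out=[]
for n in ['top','scene']:
    f=np.load(n+'0.npz');c=cam(n);P=cloud(c,f['d']);im=f['im'];X,Y,Z=P[...,0],P[...,1],P[...,2]
    if n=='top':
        a=(slice(180,320),slice(230,420))
    else:a=(slice(180,320),slice(210,440))
    m=np.zeros(Z.shape,bool);m[a]=1
    m&=(X>.3)&(X<.75)
    def rep(s,q):
        p=P[q]
        if len(p)<3: print(n,s,len(p));return
        mu=np.median(p,0);w,v=cv2.PCACompute2(p[:,:2].astype(np.float32),None)[1:3] if 0 else np.linalg.eigh(np.cov(p[:,:2].T))
        print(n,s,len(p),mu.round(4),'min',p.min(0).round(4),'max',p.max(0).round(4),'ang',np.degrees(np.arctan2(v[1,1],v[0,1])).round(1),'sd',np.sqrt(w).round(4))
    q=m&(Z>.175)&(Z<.215)&(X>.45)
    rep('rail',q)
    rep('key',m&(Z>.125)&(Z<.165)&(Y>.15))
    rep('housing',m&(Z>.08)&(Z<.1)&(Y>.1))
    rep('carr>.19',m&(Z>.19)&(X<.46))
    rep('carr.12-.19',m&(Z>.11)&(Z<.19)&(X<.46)&(Y<.12))
    rep('carrfoot',m&(Z>.015)&(Z<.04)&(X<.47)&(Y<.06)&(Y>-.15))
    k=im[a]; k=cv2.convertScaleAbs(cv2.resize(k,None,fx=3.4,fy=3.4,interpolation=cv2.INTER_CUBIC),alpha=1.5);out.append(k)
    cv2.imwrite(f'pics/{n}crop.png',k);print(k.shape)
```

```text
top rail 515 [ 0.5776 -0.0565  0.1949] min [ 0.4516 -0.2279  0.1782] max [0.595  0.1244 0.2051] ang 93.1 sd [0.0269 0.1042]
top key 67 [0.508  0.2013 0.1521] min [0.4955 0.1771 0.125 ] max [0.5241 0.229  0.1609] ang 116.4 sd [0.0031 0.0163]
top housing 2768 [0.558 0.199 0.09 ] min [0.3637 0.1121 0.0803] max [0.6608 0.2844 0.0999] ang -165.7 sd [0.0431 0.0706]
top carr>.19 23 [ 0.4546 -0.0599  0.2013] min [ 0.4486 -0.0687  0.1983] max [ 0.4577 -0.0537  0.2051] ang 96.4 sd [0.0033 0.0051]
top carr.12-.19 42 [ 0.4413 -0.0551  0.1516] min [ 0.4349 -0.0722  0.1411] max [ 0.4597 -0.0474  0.1702] ang 48.4 sd [0.0055 0.0083]
top carrfoot 112 [ 0.4508 -0.0474  0.0252] min [ 0.434  -0.1019  0.0191] max [ 0.468  -0.0201  0.0343] ang 89.1 sd [0.0112 0.0281]
(476, 646, 3)
scene rail 820 [ 0.5775 -0.0557  0.1933] min [ 0.451  -0.2263  0.175 ] max [0.5964 0.1265 0.2043] ang 92.8 sd [0.0322 0.1054]
scene key 193 [0.5105 0.2028 0.1448] min [0.4937 0.1771 0.1251] max [0.5244 0.2285 0.1569] ang 114.5 sd [0.0026 0.0164]
scene housing 3373 [0.5723 0.201  0.0898] min [0.3602 0.1133 0.08  ] max [0.6617 0.2867 0.0998] ang -166.8 sd [0.0434 0.0687]
scene carr>.19 36 [ 0.456  -0.0605  0.1995] min [ 0.4435 -0.0686  0.1902] max [ 0.4599 -0.0527  0.2043] ang 125.6 sd [0.0041 0.0055]
scene carr.12-.19 82 [ 0.456  -0.054   0.1537] min [ 0.4343 -0.0732  0.1102] max [ 0.4599 -0.0472  0.1895] ang 140.4 sd [0.0042 0.0102]
scene carrfoot 228 [ 0.4572 -0.0644  0.0265] min [ 0.44   -0.1033  0.0151] max [ 0.4698 -0.0201  0.0399] ang 88.9 sd [0.0063 0.0242]
(476, 782, 3)
```

View pics/topcrop.png

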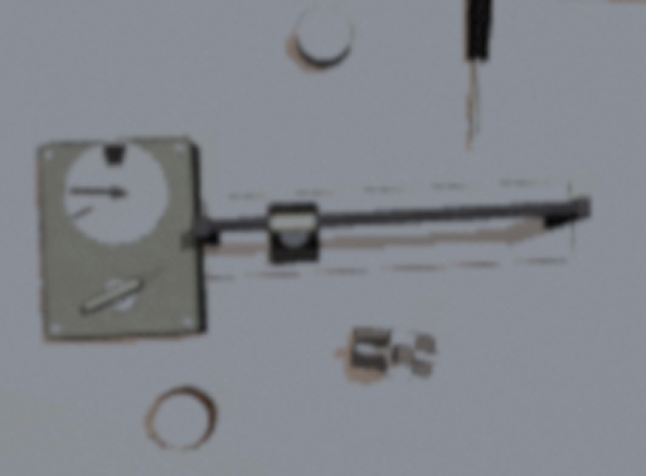

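View pics/scenecrop.png

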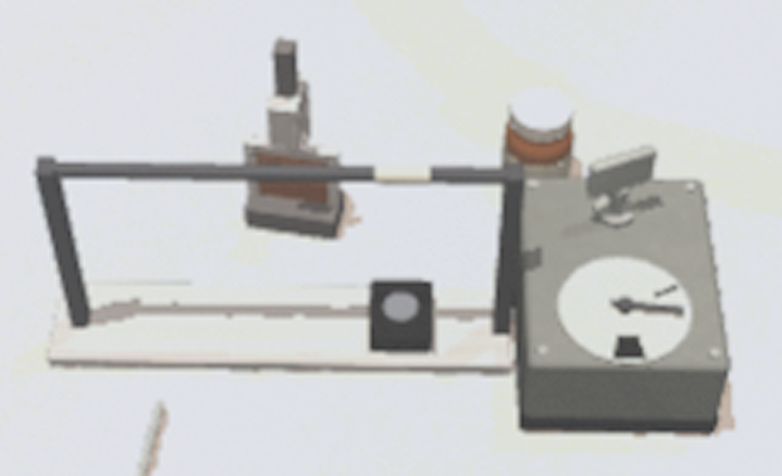

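Pointer hub is at topcrop (118,193) with its tip at (70,190), so it points rig +y. The black sector is at (114,155) and the empty line at (82,212). The key wing is at (110,295). In the scene crop the tape band is at (402,174) and the carrier at (290,150). Next come precise rig-frame numbers and the carrier's facing.

Run:
```python
from h import *
for n in ['top','scene']:
    f=np.load(n+'0.npz');c=cam(n);P=cloud(c,f['d']);im=f['im'];X,Y,Z=P[...,0],P[...,1],P[...,2]
    q=(abs(Z-.193)<.008)&(X>.54)&(X<.62)&(Y<.11)&(Y>-.215)
    p=P[q];k=np.polyfit(p[:,1],p[:,0],1);print(n,'rail x=%.4f*y+%.4f'%tuple(k),'yaw',-np.arctan(k[0]),'yext',P[(Z>.18)&(X>.54)&(X<.62)&(abs(Y)<.4)][:,1].min(),P[(Z>.18)&(X>.54)&(X<.62)&(abs(Y)<.4)][:,1].max())
    g=im.min(2).astype(int);s=g[q];
    w=q&(g>np.percentile(s,50)+50);pw=P[w]; print(' mark',len(pw),np.median(pw,0),pw[:,1].min(),pw[:,1].max(),pw[:,1].mean())
    # dark things on dial at z~.09
    yaw=-np.arctan(k[0]); 
    dk=(abs(Z-.092)<.006)&(X>.5)&(X<.68)&(Y>.13)&(Y<.28)&(im.max(2)<60)
    nb,l,st,ce=cv2.connectedComponentsWithStats(dk.astype(np.uint8))
    for i in range(1,nb):
        if st[i,4]>5: 
            pp=P[l==i];print('  dark',st[i,4],pp.mean(0).round(4),pp.min(0).round(3),pp.max(0).round(3))
    wd=(abs(Z-.092)<.006)&(X>.5)&(X<.68)&(Y>.13)&(Y<.28)&(im.min(2)>np.percentile(im[(abs(Z-.092)<.006)&(Y>.13)&(Y<.28)].min(1),75)); pp=P[wd]
    print('  white',len(pp),pp.mean(0),pp.min(0),pp.max(0))
    # carrier slices
    b=(X>.42)&(X<.49)&(Y<-.0)&(Y>-.12)
    for lo,hi in [(.012,.03),(.03,.06),(.06,.09),(.09,.108),(.108,.135),(.135,.155),(.155,.175),(.175,.21)]:
        p=P[b&(Z>lo)&(Z<hi)]
        if len(p):print('  slice',lo,hi,len(p),p[:,0].min().round(4),np.median(p[:,0]).round(4),p[:,0].max().round(4),'y',p[:,1].min().round(4),np.median(p[:,1]).round(4),p[:,1].max().round(4))
im=np.load('scene0.npz')['im'];cv2.imwrite('pics/car.png',cv2.resize(im[180:260,265:345],None,fx=7,fy=7,interpolation=cv2.INTER_CUBIC))
```

```text
top rail x=-0.0571*y+0.5749 yaw 0.057077226907725626 yext -0.22787369769506435 0.12436584190950568
  return _methods._mean(a, axis=axis, dtype=dtype,
  ret = um.true_divide(
Traceback (most recent call last):
ValueError: zero-size array to reduction operation minimum which has no identity
```

```bash
cat > m.py <<'E'
from h import *
for n in ['top','scene']:
    f=np.load(n+'0.npz');c=cam(n);P=cloud(c,f['d']);im=f['im'];X,Y,Z=P[...,0],P[...,1],P[...,2]
    q=(abs(Z-.193)<.008)&(X>.54)&(X<.62)&(Y<.11)&(Y>-.215)
    p=P[q];k=np.polyfit(p[:,1],p[:,0],1);e=P[(Z>.18)&(X>.54)&(X<.62)&(abs(Y)<.4)][:,1];print(n,'rail x=%.4f*y+%.4f'%tuple(k),'yext',e.min(),e.max())
    g=im.min(2).astype(int);s=g[q];t=(s.max()+np.median(s))/2
    pw=P[q&(g>t)]; print(' mark',s.max(),np.median(s),len(pw),np.median(pw,0),pw[:,1].min(),pw[:,1].max(),pw[:,1].mean())
    H=(abs(Z-.092)<.006)&(X>.5)&(X<.68)&(Y>.13)&(Y<.28);gh=im.max(2);med=np.median(gh[H])
    nb,l,st,ce=cv2.connectedComponentsWithStats((H&(gh<.62*med)).astype(np.uint8))
    print('  med',med)
    for i in range(1,nb):
        if st[i,4]>5: 
            pp=P[l==i];print('  dark',st[i,4],pp.mean(0).round(4),pp.min(0).round(3),pp.max(0).round(3))
    pp=P[H&(gh>1.2*med)];
    if len(pp):print('  white',len(pp),pp.mean(0),np.percentile(pp,1,0),np.percentile(pp,99,0))
    b=(X>.42)&(X<.49)&(Y<-.0)&(Y>-.12)
    for lo,hi in [(.012,.03),(.03,.06),(.06,.09),(.09,.108),(.108,.135),(.135,.155),(.155,.175),(.175,.21)]:
        p=P[b&(Z>lo)&(Z<hi)]
        if len(p):print('  slice',lo,hi,len(p),p[:,0].min().round(4),np.median(p[:,0]).round(4),p[:,0].max().round(4),'y',p[:,1].min().round(4),np.median(p[:,1]).round(4),p[:,1].max().round(4))
im=np.load('scene0.npz')['im'];cv2.imwrite('pics/car.png',cv2.resize(im[180:260,265:345],None,fx=7,fy=7,interpolation=cv2.INTER_CUBIC))
E
python3 m.py
```

```text
top rail x=-0.0571*y+0.5749 yext -0.22787369769506435 0.12436584190950568
 mark 92 44.0 57 [0.57426905 0.03066846 0.19453191] -0.18477799034854625 0.05502337914989486 0.007179863065483475
  med 72.0
  dark 21 [0.6434 0.2104 0.0926] [0.636 0.204 0.089] [0.649 0.217 0.096]
  dark 12 [0.56   0.136  0.0896] [0.552 0.132 0.087] [0.568 0.142 0.093]
  white 549 [0.603183   0.20563928 0.0919209 ] [0.56094114 0.16153809 0.08658223] [0.64894468 0.25300948 0.09765907]
  slice 0.012 0.03 131 0.434 0.4577 0.4779 y -0.1019 -0.0471 -0.0201
  slice 0.03 0.06 11 0.4509 0.4645 0.4745 y -0.1011 -0.047 -0.0267
  slice 0.06 0.09 25 0.4425 0.4554 0.4618 y -0.0996 -0.0476 -0.0216
  slice 0.09 0.108 21 0.4395 0.4555 0.4619 y -0.0961 -0.0473 -0.0245
  slice 0.108 0.135 1 0.4751 0.4751 0.4751 y -0.0514 -0.0514 -0.0514
  slice 0.135 0.155 65 0.4349 0.4567 0.4753 y -0.0753 -0.0597 -0.0474
  slice 0.155 0.175 13 0.4352 0.4538 0.4722 y -0.0689 -0.0596 -0.0501
  slice 0.175 0.21 31 0.4486 0.4547 0.4636 y -0.0687 -0.0598 -0.0537
scene rail x=-0.0538*y+0.5758 yext -0.22625285095755154 0.12616819364475218
 mark 147 7
[... 227 characters left out ...]
 0.203 0.088] [0.649 0.221 0.096]
  white 763 [0.60072059 0.20707644 0.09131053] [0.55483228 0.16306781 0.08675978] [0.64613667 0.25648616 0.09563528]
  slice 0.012 0.03 247 0.44 0.4659 0.4791 y -0.1033 -0.0615 -0.0201
  slice 0.03 0.06 109 0.447 0.4543 0.4667 y -0.101 -0.0501 -0.0213
  slice 0.06 0.09 146 0.437 0.4542 0.4648 y -0.1018 -0.0686 -0.0228
  slice 0.09 0.108 43 0.4349 0.4512 0.4711 y -0.0968 -0.0511 -0.0226
  slice 0.108 0.135 77 0.4331 0.4721 0.4766 y -0.0753 -0.0598 -0.0472
  slice 0.135 0.155 104 0.4343 0.4669 0.4766 y -0.075 -0.0585 -0.0478
  slice 0.155 0.175 39 0.451 0.4599 0.4691 y -0.0704 -0.0613 -0.0537
  slice 0.175 0.21 72 0.4435 0.4583 0.4634 y -0.0688 -0.0605 -0.0527
```

View pics/car.png

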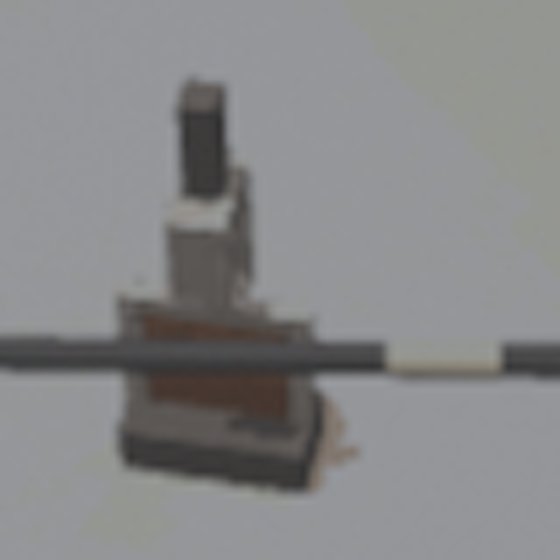

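Run:
```python
from h import *
for n in ['top','scene']:
    f=np.load(n+'0.npz');c=cam(n);P=cloud(c,f['d']);im=f['im'];X,Y,Z=P[...,0],P[...,1],P[...,2]
    b=(Y<-.04)&(Y>-.08)&(Z>.03)
    for lo,hi in [(.425,.431),(.431,.437),(.437,.443),(.443,.449),(.449,.455),(.455,.461),(.461,.467),(.467,.473),(.473,.479),(.479,.485)]:
        z=np.sort(Z[b&(X>lo)&(X<hi)]);print(n,lo,(z*1000).astype(int))
    # robust rail, mark by column brightness along rail line
    ys=np.arange(-.1,.11,.001);px=proj(c,np.c_[.5752-.0555*ys,ys,np.full(len(ys),.195)])
    g=cv2.remap(im.min(2),px[:,0].astype(np.float32),px[:,1].astype(np.float32),cv2.INTER_LINEAR).ravel().astype(int)
    hh=(g>(np.median(g)+g.max())/2);print('mark ys',ys[hh].round(3),g.max(),np.median(g))
    # dial pointer: polar darkness sampling round hub
    Cx,Cy=.618-.0 if 0 else None,None
    H=(abs(Z-.092)<.006)&(X>.5)&(X<.68)&(Y>.13)&(Y<.28)
    pp=P[H&(im.max(2)>1.2*np.median(im.max(2)[H]))]
    # dial centre: from rig frame, key wing location, both estimates
    o=np.array([.5752,0]);
    th=np.radians(np.arange(-180,180,5))
    for rr in (.025,.035):
      cx,cy=.6055,.207
      px=proj(c,np.c_[cx+rr*np.cos(th),cy+rr*np.sin(th),np.full(len(th),.091)])
      g=cv2.remap(im.max(2),px[:,0].astype(np.float32),px[:,1].astype(np.float32),cv2.INTER_LINEAR).ravel()
      print(n,rr,[(int(np.degrees(t).round()),int(v)) for t,v in zip(th,g) if v<.85*np.median(g)],np.median(g))
```

```text
top 0.425 []
top 0.431 [149 149 149 151 152 156]
top 0.437 [ 87  97 147 147 148 149 149 150 150 151 151 152 152 152 153 153 155 155]
top 0.443 [141 147 148 148 149 150 151 151 152 152 153 155 198 201 201 202 203]
top 0.449 [ 89  91  94 148 159 162 170 198 198 198 199 200 201 202 202 202 204 204
 205]
top 0.455 [ 85  87  88  91  91  94  94  98  98 148 149 151 153 196 199 199 199 200
 201 201 201 201 202 202 203]
top 0.461 [ 30  33 147 147 150 150 151 151 151 153 153 154 154 154 155 155 188 202]
top 0.467 [ 31 137 146 147 147 148 148 148 149 151 151 152 152 153 155 155 155 157]
top 0.473 [ 31 134 146 148 151 153 153]
top 0.479 []
mark ys [0.019 0.02  0.021 0.022 0.023 0.024 0.025 0.026 0.027 0.028 0.029 0.03
 0.031 0.032 0.033 0.034 0.035 0.036 0.037 0.038 0.039 0.04  0.041 0.042
 0.043 0.044 0.045 0.046 0.047 0.048 0.049 0.05  0.051 0.052 0.053 0.054
 0.055 0.056 0.057] 90 39.0
top 0.025 [(0, 84), (5, 83), (80, 74), (85, 66), (90, 69), (95, 82)] 99.0
top 0.035 [(-10, 71), (-5, 43), (0, 29), (5, 25), (10, 27), (15, 40), (20, 65), (80, 84), (85, 69), (90, 71), (115, 82), (120, 77)] 99.0
[... 1811 characters left out ...]
33 134 135 136
 136 138 138 139 140 141 141 143 144 144 144 144 145 146 146 148 149 149
 149 152 152]
scene 0.479 []
mark ys [0.02  0.021 0.022 0.023 0.024 0.025 0.026 0.027 0.028 0.029 0.03  0.031
 0.032 0.033 0.034 0.035 0.036 0.037 0.038 0.039 0.04  0.041 0.042 0.043
 0.044 0.045 0.046 0.047 0.048 0.049 0.05  0.051 0.052 0.053 0.054 0.055
 0.056 0.057 0.058 0.059] 141 75.0
scene 0.025 [(-10, 126), (-5, 85), (0, 60), (5, 62), (10, 64), (15, 70), (20, 78), (25, 99), (90, 118), (95, 90), (100, 76), (105, 80), (110, 108)] 149.0
scene 0.035 [(-10, 123), (-5, 68), (0, 47), (5, 48), (10, 48), (15, 48), (20, 56), (25, 107), (90, 122), (95, 81), (100, 75), (105, 119), (120, 120), (125, 103)] 149.0
```

The short leg is on world +x and ends at 108 mm, so the carrier already faces the right way (yaw about 0). The key is at (0.5095, 0.203) with its wing at 115°, and it needs about 174° clockwise. The mark is near (0.573, 0.0385) and the rig yaw is about 0.056. Moving to the key.

Request:
{"op": "jog_arm", "data": {"claw": -1, "series": [{"dx": -0.1,"dy": -0.07},{"dx": -0.25,"dy": -0.165},{"dx": -0.4,"dy": -0.264},{"dx": -0.55,"dy": -0.363},{"dx": -0.7,"dy": -0.462},{"dx": -0.8,"dy": -0.528},{"dx": -0.9,"dy": -0.594},{"dx": -1,"dy": -0.66},{"dx": -1,"dy": -0.66},{"dx": -1,"dy": -0.66}]}}

```text
schema error: expected keys dx, dy, dz, ax, ay, az
```

Request:
{"op": "jog_arm", "data": {"series": [{"dx": -0.1,"dy": -0.07},{"dx": -0.25,"dy": -0.165},{"dx": -0.4,"dy": -0.264},{"dx": -0.55,"dy": -0.363},{"dx": -0.7,"dy": -0.462},{"dx": -0.8,"dy": -0.528},{"dx": -0.9,"dy": -0.594},{"dx": -1,"dy": -0.66},{"dx": -1,"dy": -0.66},{"dx": -1,"dy": -0.66}]}}

```text
schema error: expected keys dx, dy, dz, ax, ay, az
```

```bash
cat >> h.py <<'E'
def go(x,y,z,yawdeg):
    s=observe();p=s['ee_pos'];Rt=R.from_euler('xyz',s['tool_rot']);T=R.from_euler('xyz',[np.pi,0,np.radians(yawdeg)])
    d=Rt.inv().apply(np.array([x,y,z])-p)/.15;a=np.degrees((Rt.inv()*T).as_rotvec())/60
    print('t',round(s['time'],2),'pos',p.round(4),'yaw',np.degrees(s['tool_rot']).round(2),'J7',s['joints'][6].round(3),'F',s['ft_force'].round(1),'gap',round(s['finger_gap'],3),'grip',round(s['grip_force'],1));print('  d',d.round(3),'a',a.round(3))
E
python3 -c "
from h import *
go(.5095,.203,.2,115);print(observe()['joints'])"
```

```text
t 0.1 pos [0.2846 0.5835 0.2016] yaw [-179.87    0.    154.  ] J7 -0.04 F [ 0.4  0.1 -0.2] gap 1.001 grip 0.0
  d [-2.46  -1.623  0.015] a [-0.002  0.001  0.65 ]
[-1.14352363  0.61584676 -0.01260158  1.42476676  0.00809297  1.10337902
 -0.04040834]
```

Request:
{"op": "jog_arm", "data": {"claw": -1, "series": [{"dx": -0.1,"dy": -0.066,"dz": 0,"ax": 0,"ay": 0,"az": 0},{"dx": -0.25,"dy": -0.165,"dz": 0,"ax": 0,"ay": 0,"az": 0},{"dx": -0.4,"dy": -0.264,"dz": 0,"ax": 0,"ay": 0,"az": 0},{"dx": -0.55,"dy": -0.363,"dz": 0,"ax": 0,"ay": 0,"az": 0},{"dx": -0.7,"dy": -0.462,"dz": 0,"ax": 0,"ay": 0,"az": 0},{"dx": -0.8,"dy": -0.528,"dz": 0,"ax": 0,"ay": 0,"az": 0},{"dx": -0.9,"dy": -0.594,"dz": 0,"ax": 0,"ay": 0,"az": 0},{"dx": -1,"dy": -0.66,"dz": 0,"ax": 0,"ay": 0,"az": 0},{"dx": -1,"dy": -0.66,"dz": 0,"ax": 0,"ay": 0,"az": 0},{"dx": -1,"dy": -0.66,"dz": 0,"ax": 0,"ay": 0,"az": 0}]}}

```text
time: 1.1
ee_pos: [0.3761, 0.43, 0.2027]
tool_rot: [3.141, -0.001, 2.688]
ft_force: [-0.8, 0.6, -0.1]
finger_gap: 0.996
grip_force: 0.0
```

Request:
{"op": "jog_arm", "data": {"series": [{"dx": -0.1,"dy": -0.066,"dz": 0,"ax": 0,"ay": 0,"az": 0},{"dx": -0.25,"dy": -0.165,"dz": 0,"ax": 0,"ay": 0,"az": 0},{"dx": -0.4,"dy": -0.264,"dz": 0,"ax": 0,"ay": 0,"az": 0},{"dx": -0.55,"dy": -0.363,"dz": 0,"ax": 0,"ay": 0,"az": 0},{"dx": -0.7,"dy": -0.462,"dz": 0,"ax": 0,"ay": 0,"az": 0},{"dx": -0.8,"dy": -0.528,"dz": 0,"ax": 0,"ay": 0,"az": 0},{"dx": -0.9,"dy": -0.594,"dz": 0,"ax": 0,"ay": 0,"az": 0},{"dx": -1,"dy": -0.66,"dz": 0,"ax": 0,"ay": 0,"az": 0},{"dx": -1,"dy": -0.66,"dz": 0,"ax": 0,"ay": 0,"az": 0},{"dx": -1,"dy": -0.66,"dz": 0,"ax": 0,"ay": 0,"az": 0}]}}

```text
time: 2.1
ee_pos: [0.4671, 0.2765, 0.2026]
tool_rot: [3.141, -0.001, 2.689]
ft_force: [0.1, 0.2, -0.3]
finger_gap: 1.001
grip_force: 0.0
```

Request:
{"op": "jog_arm", "data": {"series": [{"dx": -0.08,"dy": -0.05,"dz": 0,"ax": 0,"ay": 0,"az": 0.1},{"dx": -0.16,"dy": -0.1,"dz": 0,"ax": 0,"ay": 0,"az": 0.2},{"dx": -0.24,"dy": -0.15,"dz": 0,"ax": 0,"ay": 0,"az": 0.3},{"dx": -0.32,"dy": -0.2,"dz": 0,"ax": 0,"ay": 0,"az": 0.4},{"dx": -0.38,"dy": -0.25,"dz": 0,"ax": 0,"ay": 0,"az": 0.5},{"dx": -0.42,"dy": -0.28,"dz": 0,"ax": 0,"ay": 0,"az": 0.6},{"dx": -0.46,"dy": -0.303,"dz": 0,"ax": 0,"ay": 0,"az": 0.65},{"dx": -0.46,"dy": -0.303,"dz": 0,"ax": 0,"ay": 0,"az": 0.65},{"dx": -0.46,"dy": -0.303,"dz": 0,"ax": 0,"ay": 0,"az": 0.65},{"dx": -0.46,"dy": -0.303,"dz": 0,"ax": 0,"ay": 0,"az": 0.65}]}}

```text
time: 3.1
ee_pos: [0.5092, 0.2053, 0.2026]
tool_rot: [-3.142, -0.001, 2.01]
ft_force: [-0.1, -0.4, 0.6]
finger_gap: 1.001
grip_force: 0.0
```

Run:
```python
from h import *
go(.5095,.203,.12,115)
im,d=capture('wrist');c=cam('wrist');P=cloud(c,d);np.savez('w1.npz',im=im,d=d)
X,Y,Z=P[...,0],P[...,1],P[...,2]
q=(Z>.148)&(Z<.165)&(abs(X-.51)<.05)&(abs(Y-.203)<.05)&(d>0);p=P[q];print(len(p))
if len(p):
    (cx,cy),(w,h),a=cv2.minAreaRect(p[:,:2].astype(np.float32)*1000);w2,v=np.linalg.eigh(np.cov(p[:,:2].T));print(cx,cy,w,h,a,np.degrees(np.arctan2(v[1,1],v[0,1])))
cv2.imwrite('pics/w1.png',im)
```

```text
t 3.1 pos [0.5092 0.2053 0.2026] yaw [-1.8000e+02 -6.0000e-02  1.1518e+02] J7 0.125 F [-0.1 -0.4  0.6] gap 1.001 grip 0.0
  d [-0.015 -0.005  0.551] a [-0.    -0.001  0.003]
1234
503.3003234863281 202.724365234375 9.998217582702637 55.25081253051758 25.970497131347656 116.02836758236003
```

View pics/w1.png

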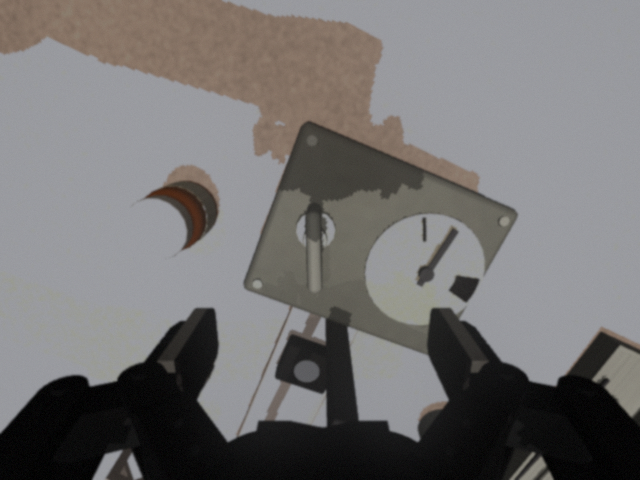

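Run:
```python
from h import *
def comp(n,im,d,c):
    P=cloud(c,d);X,Y,Z=P[...,0],P[...,1],P[...,2]
    q=(Z>.151)&(Z<.165)&(abs(X-.51)<.05)&(abs(Y-.203)<.05)&(d>0);p=P[q]
    (cx,cy),(w,h),a=cv2.minAreaRect(p[:,:2].astype(np.float32)*1000);print(n,'key',len(p),p.mean(0).round(4),(cx,cy),w,h,a)
    H=(abs(Z-.091)<.006)&(X>.45)&(X<.7)&(Y>.1)&(Y<.3)&(d>0);p=P[H].astype(np.float32)
    print('  housing',len(p),np.median(p[:,2]),cv2.minAreaRect(p[:,:2]*1000))
    g=im.min(2);t=np.median(g[H])*1.25;m=(H&(g>t)).astype(np.uint8)
    cs,_=cv2.findContours(cv2.morphologyEx(m,cv2.MORPH_CLOSE,np.ones((9,9))),cv2.RETR_EXTERNAL,cv2.CHAIN_APPROX_NONE);k=max(cs,key=cv2.contourArea)
    w=onz(c,k.reshape(-1,2),.091)[:,:2].astype(np.float32)*1000;print('  dial',cv2.minEnclosingCircle(w),cv2.fitEllipse(w))
for n in ['top','scene','w1']:
    f=np.load('w1.npz' if n=='w1' else n+'0.npz');comp(n,f['im'],f['d'],cam('wrist' if n=='w1' else n))
```

```text
top key 41 [0.5089 0.2027 0.1548] (508.25286865234375, 203.69241333007812) 8.690757751464844 54.047645568847656 26.64543342590332
  housing 2363 0.0904663 ((564.537109375, 196.92724609375), (189.864501953125, 169.11538696289062), 3.326362133026123)
  dial ((606.7112426757812, 208.0238494873047), 48.20512771606445) ((604.8206176757812, 207.57666015625), (88.01415252685547, 93.42616271972656), 174.12176513671875)
scene key 65 [0.508  0.2037 0.1534] (507.6223449707031, 203.07098388671875) 11.870752334594727 55.45920181274414 27.183856964111328
  housing 3004 0.09003978 ((564.8551025390625, 196.82411193847656), (192.0337371826172, 167.87716674804688), 3.4850943088531494)
  dial ((602.9492797851562, 210.3324737548828), 50.32307052612305) ((602.2505493164062, 209.54530334472656), (95.68326568603516, 97.04326629638672), 163.85984802246094)
w1 key 1168 [0.5028 0.2039 0.1537] (503.3595275878906, 202.64471435546875) 9.860248565673828 55.05622100830078 25.90001106262207
  housing 35402 0.08982569 ((558.4701538085938, 197.61119079589844), (188.6397247314453, 165.9394073486328), 3.2983241081237793)
  dial ((601.9718627929688, 207.7167205810547), 50.31889343261719) ((600.6220092773438, 208.77464294433594), (94.9266128540039, 100.64885711669922), 139.22802734375)
```

Run:
```python
from h import *
s=observe();Rt=R.from_euler('xyz',s['tool_rot']);c=cam('wrist');p=s['ee_pos']
for l in ([0,0,0],[0,.0425,-.013],[0,-.0425,-.013],[.011,.0425,-.013],[.011,-.0425,-.013],[-.011,.0425,-.013],[-.011,-.0425,-.013]):
    print(l,proj(c,p+Rt.apply(l)).round(1))
print('cam',-c[2].T@c[3],Rt.inv().apply(-c[2].T@c[3]-p), 'axis',Rt.inv().apply(c[2][2]))
im=np.load('w1.npz')['im'];d=np.load('w1.npz')['d'];P=cloud(c,d)
q=(P[...,2]>.2)&(P[...,2]<.25)&(d>0);L=Rt.inv().apply(P[q]-p)
L=L[(abs(L[:,1])<.06)&(L[:,2]>-.05)]
for a in (L[L[:,1]>0],L[L[:,1]<0]): print(len(a),np.percentile(a,[2,50,98],0).round(4).tolist())
```

```text
[0, 0, 0] [[323.6 286.2]]
[0, 0.0425, -0.013] [[412.6 297.4]]
[0, -0.0425, -0.013] [[234.9 297.3]]
[0.011, 0.0425, -0.013] [[414.4 276.1]]
[0.011, -0.0425, -0.013] [[233.2 276. ]]
[-0.011, 0.0425, -0.013] [[410.9 317.9]]
[-0.011, -0.0425, -0.013] [[236.5 317.8]]
cam [0.4759658  0.27402301 0.37343758] [ 0.07685429 -0.0008345  -0.17072595] axis [-0.29947905  0.00116123  0.95410217]
271 [[-0.0099, 0.0418, -0.0473], [0.0027, 0.0423, -0.0452], [0.0116, 0.0482, -0.0413]]
275 [[-0.0097, -0.0494, -0.0473], [0.0033, -0.0435, -0.0451], [0.0115, -0.0432, -0.0411]]
```

Run:
```python
from h import *
s=observe();Rt=R.from_euler('xyz',s['tool_rot']);p=s['ee_pos']
for n in ['scene','top']:
    c=cam(n);im,d=capture(n);np.savez(n+'1.npz',im=im,d=d);P=cloud(c,d)
    L=Rt.inv().apply((P-p).reshape(-1,3));L=L[(d.ravel()>0)&(L[:,2]<.01)&(L[:,2]>-.2)&(abs(L[:,0])<.09)&(abs(L[:,1])<.09)]
    print(n,len(L))
    for lo in np.arange(-.16,.01,.01):
        a=L[(L[:,2]>lo)&(L[:,2]<lo+.01)]
        if len(a)>4:print(lo.round(3),len(a),'x',np.percentile(a[:,0],[2,98]).round(4),'y',np.percentile(a[:,1],[2,50,98]).round(4))
```

```text
scene 1488
-0.16 49 x [-0.037   0.0099] y [0.0062 0.0383 0.0406]
-0.15 128 x [-0.0134  0.01  ] y [-0.0612  0.0498  0.0711]
-0.14 132 x [-0.0198  0.0085] y [-0.0629  0.0407  0.073 ]
-0.13 113 x [-0.0199  0.0103] y [-0.0655  0.0293  0.0735]
-0.12 118 x [-0.0183  0.0097] y [-0.0646  0.0332  0.075 ]
-0.11 99 x [-0.018   0.0118] y [-0.0671  0.0413  0.0758]
-0.1 120 x [-0.0149  0.0101] y [-0.0686  0.055   0.0771]
-0.09 34 x [-0.0135  0.0045] y [-0.0668  0.0036  0.0739]
-0.08 47 x [-0.012   0.0062] y [-0.0476 -0.0413  0.0596]
-0.07 58 x [-0.0118  0.0077] y [-0.0449 -0.037   0.0598]
-0.06 56 x [-0.0121  0.0094] y [-0.043   0.0484  0.0593]
-0.05 27 x [-0.0124  0.0096] y [-0.0468 -0.0395  0.0549]
top 127
-0.15 27 x [-0.014   0.0097] y [-0.0632  0.0674  0.0721]
-0.14 7 x [-0.0132 -0.0013] y [-0.0648 -0.0634 -0.0501]
-0.13 6 x [-0.0158 -0.0024] y [-0.0656 -0.0621  0.0623]
-0.12 14 x [-0.0185  0.0012] y [-0.0673 -0.0335 -0.0263]
-0.11 13 x [-0.0152 -0.0092] y [-0.0677 -0.0386  0.0485]
-0.1 18 x [-0.0167  0.0055] y [-0.0696 -0.0549  0.042 ]
-0.09 5 x [-0.0149 -0.0093] y [-0.0515 -0.0478 -0.0417]
```

The fixed cameras see the gripper itself about 5 mm too far in +x, so the wrist camera's coordinates are the right ones for the robot. In the wrist picture the wing runs from (315,205) to (315,290), centred at (0.5033, 0.2027).

```bash
python3 -c "
from h import *
go(.5033,.2027,.12,116)"
```

```text
t 3.25 pos [0.5096 0.2043 0.2027] yaw [-1.8000e+02 -2.0000e-02  1.1509e+02] J7 0.125 F [-0.4  0.6 -0.1] gap 1.002 grip 0.0
  d [ 0.008 -0.042  0.551] a [-0.    -0.    -0.015]
```

Request:
{"op": "jog_arm", "data": {"series": [{"dx": 0.004,"dy": -0.02,"dz": 0.05,"ax": 0,"ay": 0,"az": -0.015},{"dx": 0.008,"dy": -0.04,"dz": 0.13,"ax": 0,"ay": 0,"az": -0.015},{"dx": 0.008,"dy": -0.042,"dz": 0.22,"ax": 0,"ay": 0,"az": -0.015},{"dx": 0.008,"dy": -0.042,"dz": 0.31,"ax": 0,"ay": 0,"az": -0.015},{"dx": 0.008,"dy": -0.042,"dz": 0.4,"ax": 0,"ay": 0,"az": -0.015},{"dx": 0.008,"dy": -0.042,"dz": 0.48,"ax": 0,"ay": 0,"az": -0.015},{"dx": 0.008,"dy": -0.042,"dz": 0.53,"ax": 0,"ay": 0,"az": -0.015},{"dx": 0.008,"dy": -0.042,"dz": 0.55,"ax": 0,"ay": 0,"az": -0.015},{"dx": 0.008,"dy": -0.042,"dz": 0.55,"ax": 0,"ay": 0,"az": -0.015},{"dx": 0.008,"dy": -0.042,"dz": 0.55,"ax": 0,"ay": 0,"az": -0.015}]}}

```text
time: 4.25
ee_pos: [0.5041, 0.2022, 0.1206]
tool_rot: [3.141, 0.0, 2.023]
ft_force: [0.6, 0.5, -0.1]
finger_gap: 1.001
grip_force: 0.0
```

Request:
{"op": "jog_arm", "data": {"claw": 1, "series": [{"dx": 0,"dy": 0,"dz": 0,"ax": 0,"ay": 0,"az": 0},{"dx": 0,"dy": 0,"dz": 0,"ax": 0,"ay": 0,"az": 0},{"dx": 0,"dy": 0,"dz": 0,"ax": 0,"ay": 0,"az": 0},{"dx": 0,"dy": 0,"dz": 0,"ax": 0,"ay": 0,"az": 0},{"dx": 0,"dy": 0,"dz": 0,"ax": 0,"ay": 0,"az": 0},{"dx": 0,"dy": 0,"dz": 0,"ax": 0,"ay": 0,"az": 0},{"dx": 0,"dy": 0,"dz": 0,"ax": 0,"ay": 0,"az": 0},{"dx": 0,"dy": 0,"dz": 0,"ax": 0,"ay": 0,"az": 0},{"dx": 0,"dy": 0,"dz": 0,"ax": 0,"ay": 0,"az": 0},{"dx": 0,"dy": 0,"dz": 0,"ax": 0,"ay": 0,"az": 0}]}}

```text
time: 5.25
ee_pos: [0.5042, 0.2023, 0.1205]
tool_rot: [3.14, 0.0, 2.023]
ft_force: [0.7, 0.8, 2.0]
finger_gap: 0.088
grip_force: 59.0
```

Gripped, well centred. First stroke is 60° + 30°.

Request:
{"op": "jog_arm", "data": {"series": [{"dx": 0,"dy": 0,"dz": 0,"ax": 0,"ay": 0,"az": 0.1},{"dx": 0,"dy": 0,"dz": 0,"ax": 0,"ay": 0,"az": 0.2},{"dx": 0,"dy": 0,"dz": 0,"ax": 0,"ay": 0,"az": 0.3},{"dx": 0,"dy": 0,"dz": 0,"ax": 0,"ay": 0,"az": 0.4},{"dx": 0,"dy": 0,"dz": 0,"ax": 0,"ay": 0,"az": 0.5},{"dx": 0,"dy": 0,"dz": 0,"ax": 0,"ay": 0,"az": 0.6},{"dx": 0,"dy": 0,"dz": 0,"ax": 0,"ay": 0,"az": 0.7},{"dx": 0,"dy": 0,"dz": 0,"ax": 0,"ay": 0,"az": 0.8},{"dx": 0,"dy": 0,"dz": 0,"ax": 0,"ay": 0,"az": 0.9},{"dx": 0,"dy": 0,"dz": 0,"ax": 0,"ay": 0,"az": 1}]}}

```text
time: 6.25
ee_pos: [0.504, 0.2024, 0.1205]
tool_rot: [3.141, -0.001, 0.973]
ft_force: [0.8, 1.0, 1.4]
finger_gap: 0.094
grip_force: 59.0
```

Request:
{"op": "jog_arm", "data": {"series": [{"dx": 0,"dy": 0,"dz": 0,"ax": 0,"ay": 0,"az": 0.1},{"dx": 0,"dy": 0,"dz": 0,"ax": 0,"ay": 0,"az": 0.2},{"dx": 0,"dy": 0,"dz": 0,"ax": 0,"ay": 0,"az": 0.3},{"dx": 0,"dy": 0,"dz": 0,"ax": 0,"ay": 0,"az": 0.4},{"dx": 0,"dy": 0,"dz": 0,"ax": 0,"ay": 0,"az": 0.45},{"dx": 0,"dy": 0,"dz": 0,"ax": 0,"ay": 0,"az": 0.5},{"dx": 0,"dy": 0,"dz": 0,"ax": 0,"ay": 0,"az": 0.5},{"dx": 0,"dy": 0,"dz": 0,"ax": 0,"ay": 0,"az": 0.5},{"dx": 0,"dy": 0,"dz": 0,"ax": 0,"ay": 0,"az": 0.5},{"dx": 0,"dy": 0,"dz": 0,"ax": 0,"ay": 0,"az": 0.5}]}}

```text
time: 7.25
ee_pos: [0.5039, 0.2024, 0.1205]
tool_rot: [-3.141, -0.001, 0.453]
ft_force: [0.5, 1.8, 4.7]
finger_gap: 0.092
grip_force: 59.3
```

```bash
python3 -c "
from h import *
go(.504,.2023,.12,26);im,d=capture('wrist');cv2.imwrite('pics/w2.png',im)"
```

```text
t 7.25 pos [0.5039 0.2024 0.1205] yaw [-1.7998e+02 -5.0000e-02  2.5940e+01] J7 -1.061 F [0.5 1.8 4.7] gap 0.092 grip 59.3
  d [0.    0.001 0.003] a [-0.    -0.001 -0.001]
```

View pics/w2.png

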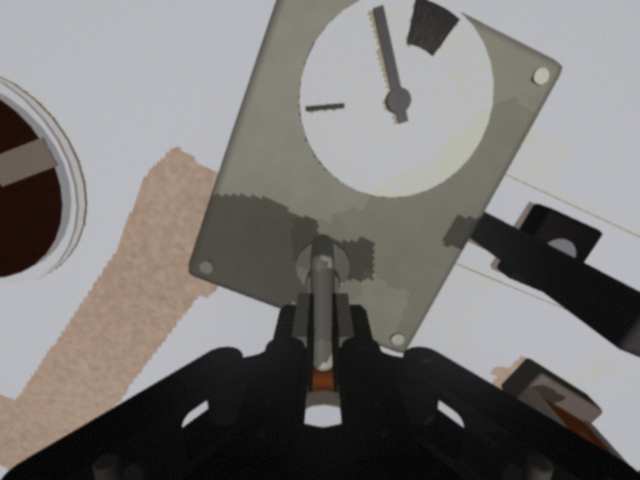

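The picture shows the hub at (398,100), the pointer tip at (378,8), the sector centre at (433,27) and the empty line at (325,106). Computing the remaining turn.

```bash
python3 -c "
from h import *
w=onz(cam('wrist'),[(398,100),(378,10),(433,27),(325,106)],.092)[:,:2];v=w[1:]-w[0];a=np.degrees(np.arctan2(v[:,1],v[:,0]));print(w.round(4),a,np.linalg.norm(v,axis=1))
print('key remaining deg',2*(a[0]-a[1]),2*(a[0]-3.2),'key rad now',np.radians(2*(a[2]-a[0])),'by sector',4.1-np.radians(2*(a[0]-a[1])))"
```

```text
[[0.6019 0.2073]
 [0.6333 0.236 ]
 [0.6387 0.2083]
 [0.5828 0.2397]] [ 42.3794322    1.64739967 120.5094614 ] [0.04253391 0.03686734 0.03759733]
key remaining deg 81.46406505116015 78.35886439398571 key rad now 2.7272525084086183 by sector 2.678183842798412
```

Request:
{"op": "jog_arm", "data": {"series": [{"dx": 0,"dy": 0,"dz": 0,"ax": 0,"ay": 0,"az": 0.1},{"dx": 0,"dy": 0,"dz": 0,"ax": 0,"ay": 0,"az": 0.2},{"dx": 0,"dy": 0,"dz": 0,"ax": 0,"ay": 0,"az": 0.3},{"dx": 0,"dy": 0,"dz": 0,"ax": 0,"ay": 0,"az": 0.4},{"dx": 0,"dy": 0,"dz": 0,"ax": 0,"ay": 0,"az": 0.5},{"dx": 0,"dy": 0,"dz": 0,"ax": 0,"ay": 0,"az": 0.6},{"dx": 0,"dy": 0,"dz": 0,"ax": 0,"ay": 0,"az": 0.7},{"dx": 0,"dy": 0,"dz": 0,"ax": 0,"ay": 0,"az": 0.8},{"dx": 0,"dy": 0,"dz": 0,"ax": 0,"ay": 0,"az": 0.9},{"dx": 0,"dy": 0,"dz": 0,"ax": 0,"ay": 0,"az": 1}]}}

```text
time: 8.3
ee_pos: [0.504, 0.2026, 0.1205]
tool_rot: [-3.141, 0.0, -0.598]
ft_force: [0.8, 0.7, 4.1]
finger_gap: 0.088
grip_force: 59.3
```

Request:
{"op": "jog_arm", "data": {"series": [{"dx": 0,"dy": 0,"dz": 0,"ax": 0,"ay": 0,"az": 0.1},{"dx": 0,"dy": 0,"dz": 0,"ax": 0,"ay": 0,"az": 0.2},{"dx": 0,"dy": 0,"dz": 0,"ax": 0,"ay": 0,"az": 0.27},{"dx": 0,"dy": 0,"dz": 0,"ax": 0,"ay": 0,"az": 0.31},{"dx": 0,"dy": 0,"dz": 0,"ax": 0,"ay": 0,"az": 0.31},{"dx": 0,"dy": 0,"dz": 0,"ax": 0,"ay": 0,"az": 0.31},{"dx": 0,"dy": 0,"dz": 0,"ax": 0,"ay": 0,"az": 0.31},{"dx": 0,"dy": 0,"dz": 0,"ax": 0,"ay": 0,"az": 0.31},{"dx": 0,"dy": 0,"dz": 0,"ax": 0,"ay": 0,"az": 0.31},{"dx": 0,"dy": 0,"dz": 0,"ax": 0,"ay": 0,"az": 0.31}]}}

```text
time: 9.3
ee_pos: [0.504, 0.2026, 0.1205]
tool_rot: [-3.14, 0.0, -0.919]
ft_force: [-0.0, 2.3, 4.4]
finger_gap: 0.089
grip_force: 59.4
```

```bash
python3 -c "
from h import *
go(.504,.2023,.12,-52);im,d=capture('wrist');cv2.imwrite('pics/w3.png',im)"
```

```text
t 9.3 pos [0.504  0.2026 0.1205] yaw [-1.7993e+02  3.0000e-02 -5.2670e+01] J7 -2.145 F [-0.   2.3  4.4] gap 0.089 grip 59.4
  d [0.002 0.001 0.003] a [-0.001  0.    -0.011]
```

View pics/w3.png

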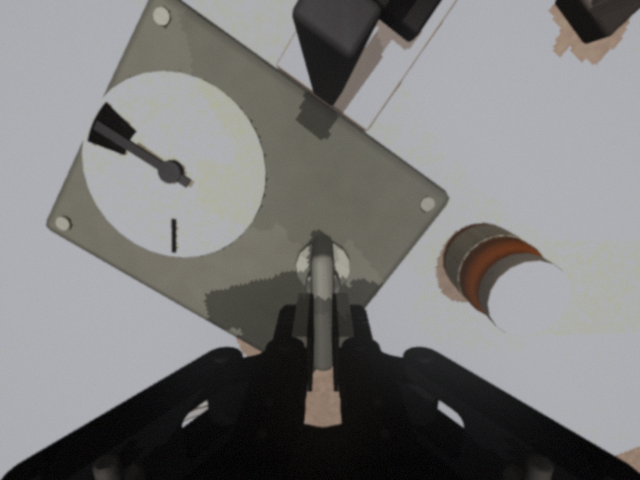

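The pointer (hub (170,170), tip near (105,128)) lies in the middle of the black sector. I'll release, lift, and move over the carrier.

Request:
{"op": "jog_arm", "data": {"claw": -1, "series": [{"dx": 0,"dy": 0,"dz": 0,"ax": 0,"ay": 0,"az": 0},{"dx": 0,"dy": 0,"dz": 0,"ax": 0,"ay": 0,"az": 0},{"dx": 0,"dy": 0,"dz": 0,"ax": 0,"ay": 0,"az": 0},{"dx": 0,"dy": 0,"dz": 0,"ax": 0,"ay": 0,"az": 0},{"dx": 0,"dy": 0,"dz": -0.1,"ax": 0,"ay": 0,"az": 0},{"dx": 0,"dy": 0,"dz": -0.26,"ax": 0,"ay": 0,"az": 0},{"dx": 0,"dy": 0,"dz": -0.44,"ax": 0,"ay": 0,"az": 0},{"dx": 0,"dy": 0,"dz": -0.62,"ax": 0,"ay": 0,"az": 0},{"dx": 0,"dy": 0,"dz": -0.8,"ax": 0,"ay": 0,"az": 0},{"dx": 0,"dy": 0,"dz": -0.9,"ax": 0,"ay": 0,"az": 0}]}}

```text
time: 10.35
ee_pos: [0.5047, 0.2013, 0.2586]
tool_rot: [-3.138, -0.002, -0.921]
ft_force: [0.5, -0.5, -0.5]
finger_gap: 0.999
grip_force: 0.0
```

Request:
{"op": "jog_arm", "data": {"series": [{"dx": 0.058,"dy": 0.067,"dz": 0,"ax": 0,"ay": 0,"az": -0.1},{"dx": 0.116,"dy": 0.134,"dz": 0,"ax": 0,"ay": 0,"az": -0.2},{"dx": 0.174,"dy": 0.2,"dz": 0,"ax": 0,"ay": 0,"az": -0.3},{"dx": 0.232,"dy": 0.27,"dz": 0,"ax": 0,"ay": 0,"az": -0.4},{"dx": 0.29,"dy": 0.335,"dz": 0,"ax": 0,"ay": 0,"az": -0.5},{"dx": 0.348,"dy": 0.4,"dz": 0,"ax": 0,"ay": 0,"az": -0.6},{"dx": 0.406,"dy": 0.47,"dz": 0,"ax": 0,"ay": 0,"az": -0.7},{"dx": 0.464,"dy": 0.54,"dz": 0,"ax": 0,"ay": 0,"az": -0.8},{"dx": 0.52,"dy": 0.6,"dz": 0,"ax": 0,"ay": 0,"az": -0.9},{"dx": 0.58,"dy": 0.67,"dz": 0,"ax": 0,"ay": 0,"az": -1}]}}

```text
time: 11.35
ee_pos: [0.4764, 0.0709, 0.2563]
tool_rot: [3.141, -0.001, 0.131]
ft_force: [0.1, -0.3, -0.1]
finger_gap: 0.995
grip_force: 0.0
```

```bash
python3 -c "
from h import *
go(.45,-.06,.255,67)"
```

```text
t 11.35 pos [0.4764 0.0709 0.2563] yaw [ 1.7999e+02 -6.0000e-02  7.4900e+00] J7 -1.239 F [ 0.1 -0.3 -0.1] gap 0.995 grip 0.0
  d [-0.288  0.842  0.008] a [ 0.001 -0.001 -0.992]
```

Request:
{"op": "jog_arm", "data": {"series": [{"dx": -0.029,"dy": 0.084,"dz": 0,"ax": 0,"ay": 0,"az": -0.1},{"dx": -0.058,"dy": 0.168,"dz": 0,"ax": 0,"ay": 0,"az": -0.2},{"dx": -0.087,"dy": 0.252,"dz": 0,"ax": 0,"ay": 0,"az": -0.3},{"dx": -0.116,"dy": 0.336,"dz": 0,"ax": 0,"ay": 0,"az": -0.4},{"dx": -0.145,"dy": 0.42,"dz": 0,"ax": 0,"ay": 0,"az": -0.5},{"dx": -0.174,"dy": 0.504,"dz": 0,"ax": 0,"ay": 0,"az": -0.6},{"dx": -0.203,"dy": 0.588,"dz": 0,"ax": 0,"ay": 0,"az": -0.7},{"dx": -0.232,"dy": 0.672,"dz": 0,"ax": 0,"ay": 0,"az": -0.8},{"dx": -0.26,"dy": 0.76,"dz": 0,"ax": 0,"ay": 0,"az": -0.9},{"dx": -0.29,"dy": 0.84,"dz": 0,"ax": 0,"ay": 0,"az": -1}]}}

```text
time: 12.35
ee_pos: [0.449, -0.0601, 0.2562]
tool_rot: [3.14, 0.0, 1.177]
ft_force: [0.5, -0.6, -0.8]
finger_gap: 1.0
grip_force: 0.0
```

Request:
{"op": "jog_arm", "data": {"series": [{"dx": 0,"dy": 0,"dz": 0,"ax": 0,"ay": 0,"az": -0.1},{"dx": 0,"dy": 0,"dz": 0,"ax": 0,"ay": 0,"az": -0.2},{"dx": 0,"dy": 0,"dz": 0,"ax": 0,"ay": 0,"az": -0.3},{"dx": 0,"dy": 0,"dz": 0,"ax": 0,"ay": 0,"az": -0.38},{"dx": 0,"dy": 0,"dz": 0,"ax": 0,"ay": 0,"az": -0.38},{"dx": 0,"dy": 0,"dz": 0,"ax": 0,"ay": 0,"az": -0.38},{"dx": 0,"dy": 0,"dz": 0,"ax": 0,"ay": 0,"az": -0.38},{"dx": 0,"dy": 0,"dz": 0,"ax": 0,"ay": 0,"az": -0.38},{"dx": 0,"dy": 0,"dz": 0,"ax": 0,"ay": 0,"az": -0.38},{"dx": 0,"dy": 0,"dz": 0,"ax": 0,"ay": 0,"az": -0.38}]}}

```text
time: 13.35
ee_pos: [0.4493, -0.0585, 0.2552]
tool_rot: [-3.141, 0.0, 1.572]
ft_force: [-0.8, -0.3, -0.5]
finger_gap: 1.001
grip_force: 0.0
```

Run:
```python
from h import *
go(.45,-.06,.255,90)
im,d=capture('wrist');c=cam('wrist');P=cloud(c,d);cv2.imwrite('pics/w4.png',im);np.savez('w4.npz',im=im,d=d)
X,Y,Z=P[...,0],P[...,1],P[...,2]
b=(abs(X-.45)<.06)&(abs(Y+.06)<.07)&(d>0)
for s,lo,hi in [('post',.197,.207),('hooktop',.146,.157),('frame',.086,.094),('foot',.022,.03)]:
    p=P[b&(Z>lo)&(Z<hi)].astype(np.float32)
    if len(p)>4: print(s,len(p),p.mean(0).round(4),'x',np.percentile(p[:,0],[1,99]).round(4),'y',np.percentile(p[:,1],[1,99]).round(4),np.round(cv2.minAreaRect(p[:,:2]*1000)[0],1),np.round(cv2.minAreaRect(p[:,:2]*1000)[1],1),cv2.minAreaRect(p[:,:2]*1000)[2])
q=(abs(Z-.193)<.006)&(X>.53)&(X<.62)&(d>0)&(Y<.11)
p=P[q]
print('rail',len(p))
if len(p)>20: print(p.min(0),p.max(0),np.polyfit(p[:,1],p[:,0],1))
```

```text
t 13.35 pos [ 0.4493 -0.0585  0.2552] yaw [-1.7999e+02  1.0000e-02  9.0090e+01] J7 0.284 F [-0.8 -0.3 -0.5] gap 1.001 grip 0.0
  d [-0.01   0.005  0.001] a [-0.     0.     0.001]
post 572 [ 0.4497 -0.0607  0.201 ] x [0.4417 0.4575] y [-0.0691 -0.0532] [449.6 -61.3] [16.1 16. ] 82.90816497802734
hooktop 1116 [ 0.4493 -0.059   0.1513] x [0.4286 0.4704] y [-0.0743 -0.0479] [449.7 -61.4] [24.4 42. ] 83.01399230957031
frame 441 [ 0.4499 -0.0427  0.0907] x [0.4342 0.4574] y [-0.0601 -0.0222] [443.8 -40.4] [39.4 24.9] 82.86236572265625
foot 1134 [ 0.4528 -0.0445  0.0252] x [0.4315 0.4723] y [-0.0758 -0.0215] [451.3 -48.8] [54.9 39.9] 83.14796447753906
rail 7345
[ 0.55812327 -0.14548537  0.18701967] [0.58312354 0.0899271  0.19825107] [-0.05841975  0.56761109]
```

View pics/w4.png

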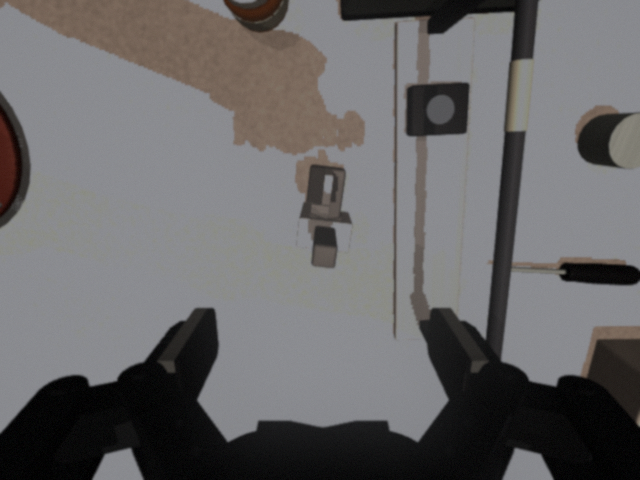

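The carrier's post is at (323,247) in the picture, its centre at (0.4496, -0.0613), yaw -7°. The measured sizes are 16 × 16 mm for the post and 24 × 42 mm for the hook, as expected. Going down to grip at yaw 83°.

Run:
```python
from h import *
go(.4496,-.0613,.164,83)
c=cam('wrist');f=np.load('w4.npz');im=f['im']
ys=np.arange(-.05,.1,.001);px=proj(c,np.c_[.5690-.0565*ys,ys,np.full(len(ys),.194)]).astype(np.float32)
g=cv2.remap(im.min(2),px[:,:1],px[:,1:],cv2.INTER_LINEAR).ravel();h=g>(float(np.median(g))+g.max())/2;print('mark',ys[h].min(),ys[h].max(),np.median(g),g.max())
```

```text
t 13.4 pos [ 0.4493 -0.0585  0.2552] yaw [-1.7999e+02  1.0000e-02  9.0090e+01] J7 0.284 F [ 0.3 -1.2 -0.1] gap 1.0 grip 0.0
  d [-0.018  0.002  0.608] a [-0.     0.     0.118]
mark 0.018000000000000058 0.05800000000000009 52.0 138
```

Request:
{"op": "jog_arm", "data": {"series": [{"dx": -0.018,"dy": 0.002,"dz": 0,"ax": 0,"ay": 0,"az": 0.06},{"dx": -0.018,"dy": 0.002,"dz": 0.05,"ax": 0,"ay": 0,"az": 0.118},{"dx": -0.018,"dy": 0.002,"dz": 0.14,"ax": 0,"ay": 0,"az": 0.118},{"dx": -0.018,"dy": 0.002,"dz": 0.24,"ax": 0,"ay": 0,"az": 0.118},{"dx": -0.018,"dy": 0.002,"dz": 0.34,"ax": 0,"ay": 0,"az": 0.118},{"dx": -0.018,"dy": 0.002,"dz": 0.44,"ax": 0,"ay": 0,"az": 0.118},{"dx": -0.018,"dy": 0.002,"dz": 0.53,"ax": 0,"ay": 0,"az": 0.118},{"dx": -0.018,"dy": 0.002,"dz": 0.59,"ax": 0,"ay": 0,"az": 0.118},{"dx": -0.018,"dy": 0.002,"dz": 0.608,"ax": 0,"ay": 0,"az": 0.118},{"dx": -0.018,"dy": 0.002,"dz": 0.608,"ax": 0,"ay": 0,"az": 0.118}]}}

```text
time: 14.4
ee_pos: [0.4496, -0.0613, 0.1639]
tool_rot: [-3.141, 0.0, 1.449]
ft_force: [0.3, -0.4, 0.8]
finger_gap: 0.999
grip_force: 0.0
```

Request:
{"op": "jog_arm", "data": {"claw": 1, "series": [{"dx": 0,"dy": 0,"dz": 0,"ax": 0,"ay": 0,"az": 0},{"dx": 0,"dy": 0,"dz": 0,"ax": 0,"ay": 0,"az": 0},{"dx": 0,"dy": 0,"dz": 0,"ax": 0,"ay": 0,"az": 0},{"dx": 0,"dy": 0,"dz": 0,"ax": 0,"ay": 0,"az": 0},{"dx": 0,"dy": 0,"dz": 0,"ax": 0,"ay": 0,"az": 0},{"dx": 0,"dy": 0,"dz": 0,"ax": 0,"ay": 0,"az": 0},{"dx": 0,"dy": 0,"dz": 0,"ax": 0,"ay": 0,"az": 0},{"dx": 0,"dy": 0,"dz": 0,"ax": 0,"ay": 0,"az": 0},{"dx": 0,"dy": 0,"dz": 0,"ax": 0,"ay": 0,"az": 0},{"dx": 0,"dy": 0,"dz": 0,"ax": 0,"ay": 0,"az": 0}]}}

```text
time: 15.4
ee_pos: [0.4502, -0.0614, 0.1644]
tool_rot: [3.14, -0.0, 1.449]
ft_force: [0.9, 0.1, 5.6]
finger_gap: 0.162
grip_force: 59.7
```

```bash
python3 -c "
from h import *
y=-.125;go(.569-.0565*y-.06,y,.255,93.2);go(.569-.0565*y-.008,y,.255,93.2)"
```

```text
t 15.4 pos [ 0.4502 -0.0614  0.1644] yaw [179.92  -0.    83.02] J7 0.28 F [0.9 0.1 5.6] gap 0.162 grip 59.7
  d [-0.368  0.488 -0.603] a [ 0.001  0.    -0.17 ]
t 15.4 pos [ 0.4502 -0.0614  0.1644] yaw [179.92  -0.    83.02] J7 0.28 F [0.9 0.1 5.6] gap 0.162 grip 59.7
  d [-0.326  0.832 -0.603] a [ 0.001  0.    -0.17 ]
```

Gripped. I'll lift about 90 mm, then go beside the rail at the loading end.

Request:
{"op": "jog_arm", "data": {"series": [{"dx": 0,"dy": 0,"dz": -0.06,"ax": 0,"ay": 0,"az": 0},{"dx": 0,"dy": 0,"dz": -0.16,"ax": 0,"ay": 0,"az": 0},{"dx": 0,"dy": 0,"dz": -0.28,"ax": 0,"ay": 0,"az": 0},{"dx": 0,"dy": 0,"dz": -0.4,"ax": 0,"ay": 0,"az": 0},{"dx": -0.06,"dy": 0.08,"dz": -0.52,"ax": 0,"ay": 0,"az": -0.03},{"dx": -0.13,"dy": 0.17,"dz": -0.58,"ax": 0,"ay": 0,"az": -0.07},{"dx": -0.2,"dy": 0.27,"dz": -0.6,"ax": 0,"ay": 0,"az": -0.11},{"dx": -0.27,"dy": 0.36,"dz": -0.6,"ax": 0,"ay": 0,"az": -0.15},{"dx": -0.34,"dy": 0.44,"dz": -0.6,"ax": 0,"ay": 0,"az": -0.17},{"dx": -0.37,"dy": 0.49,"dz": -0.6,"ax": 0,"ay": 0,"az": -0.17}]}}

```text
time: 16.4
ee_pos: [0.515, -0.1264, 0.2532]
tool_rot: [-3.139, 0.001, 1.625]
ft_force: [-0.7, -0.7, -2.9]
finger_gap: 0.161
grip_force: 58.9
```

Run:
```python
from h import *
y=-.125;go(.569-.0565*y-.014,y,.255,93.2)
im,d=capture('wrist');c=cam('wrist');P=cloud(c,d);cv2.imwrite('pics/w5.png',im);np.savez('w5.npz',im=im,d=d)
X,Y,Z=P[...,0],P[...,1],P[...,2]
q=(abs(Z-.193)<.008)&(X>.55)&(X<.6)&(d>0)&(Y<.11);p=P[q];print('rail',len(p),p.min(0),p.max(0),np.polyfit(p[:,1],p[:,0],1),np.percentile(p[:,2],[50,95,99]))
b=(abs(X-.516)<.05)&(abs(Y+.125)<.06)&(d>0)
for lo in np.arange(.06,.27,.01):
    p=P[b&(Z>lo)&(Z<lo+.01)]
    if len(p)>8:print(lo.round(2),len(p),'x',np.percentile(p[:,0],[1,99]).round(4),'y',np.percentile(p[:,1],[1,99]).round(4))
```

```text
t 16.4 pos [ 0.515  -0.1264  0.2532] yaw [-1.7983e+02  3.0000e-02  9.3120e+01] J7 0.494 F [-0.7 -0.7 -2.9] gap 0.161 grip 58.9
  d [-0.007  0.313 -0.013] a [-0.003  0.001 -0.001]
rail 6871 [ 0.56308218 -0.20760297  0.1869529 ] [0.58815911 0.02214729 0.19818798] [-0.05699825  0.56972411] [0.19468248 0.19635857 0.19688741]
0.09 43 x [0.4954 0.5323] y [-0.0907 -0.0882]
0.1 47 x [0.4959 0.5317] y [-0.0904 -0.0881]
0.11 2082 x [0.4949 0.535 ] y [-0.15   -0.0889]
0.12 10 x [0.5098 0.5169] y [-0.09   -0.0887]
0.13 19 x [0.5099 0.5169] y [-0.0896 -0.0887]
0.14 15 x [0.5099 0.5175] y [-0.0895 -0.0885]
0.15 19 x [0.51   0.5175] y [-0.0891 -0.0884]
0.16 21 x [0.5103 0.5173] y [-0.0888 -0.0882]
0.17 528 x [0.4977 0.5185] y [-0.1174 -0.0884]
0.18 555 x [0.4952 0.5193] y [-0.1318 -0.1165]
0.19 81 x [0.4946 0.5346] y [-0.1235 -0.1149]
0.2 121 x [0.4944 0.5356] y [-0.1204 -0.1148]
0.21 129 x [0.4946 0.5355] y [-0.1177 -0.1147]
0.22 275 x [0.4948 0.5354] y [-0.118  -0.1147]
0.23 1175 x [0.4947 0.5363] y [-0.1378 -0.1147]
0.24 1317 x [0.4954 0.536 ] y [-0.1376 -0.1154]
0.25 241 x [0.5075 0.5229] y [-0.1215 -0.119 ]
0.26 263 x [0.5074 0.5229] y [-0.1213 -0.119 ]
```

View pics/w5.png

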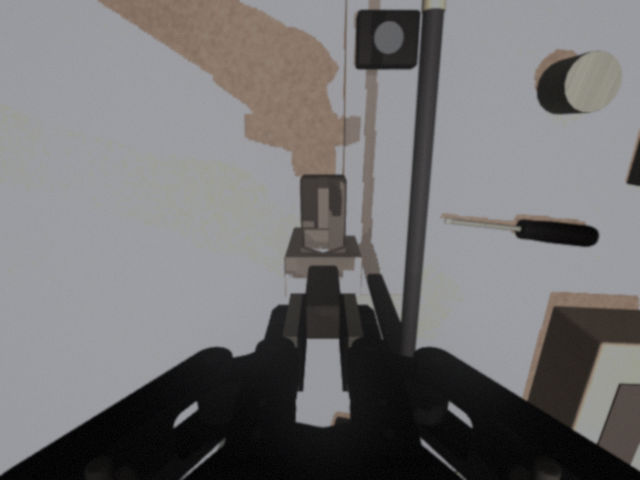

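The hook is centred at x=0.515 and hangs straight; the rail runs from (433,10) to (410,350), at x≈0.577 here. I'll approach with the short leg above the rail.

Request:
{"op": "jog_arm", "data": {"series": [{"dx": 0,"dy": 0,"dz": -0.013,"ax": 0,"ay": 0,"az": 0},{"dx": 0,"dy": 0.04,"dz": -0.015,"ax": 0,"ay": 0,"az": 0},{"dx": 0,"dy": 0.09,"dz": -0.015,"ax": 0,"ay": 0,"az": 0},{"dx": 0,"dy": 0.14,"dz": -0.015,"ax": 0,"ay": 0,"az": 0},{"dx": 0,"dy": 0.19,"dz": -0.015,"ax": 0,"ay": 0,"az": 0},{"dx": 0,"dy": 0.24,"dz": -0.015,"ax": 0,"ay": 0,"az": 0},{"dx": 0,"dy": 0.28,"dz": -0.015,"ax": 0,"ay": 0,"az": 0},{"dx": 0,"dy": 0.31,"dz": -0.015,"ax": 0,"ay": 0,"az": 0},{"dx": 0,"dy": 0.33,"dz": -0.015,"ax": 0,"ay": 0,"az": 0},{"dx": 0,"dy": 0.33,"dz": -0.015,"ax": 0,"ay": 0,"az": 0}]}}

```text
time: 17.45
ee_pos: [0.5655, -0.1225, 0.2561]
tool_rot: [-3.141, 0.0, 1.627]
ft_force: [0.3, 0.0, -2.9]
finger_gap: 0.163
grip_force: 58.9
```

Run:
```python
from h import *
go(.576,-.1264,.2549,93.2)
im,d=capture('wrist');c=cam('wrist');P=cloud(c,d);X,Y,Z=P[...,0],P[...,1],P[...,2]
q=(Z>.187)&(Z<.2)&(X>.55)&(X<.6)&(d>0)&(Y<.0)&(Y>-.08);p=P[q];print('rail',len(p),np.polyfit(p[:,1],p[:,0],1),np.percentile(p[:,2],[95,99]))
q=(Z>.234)&(Z<.25)&(abs(X-.565)<.04)&(d>0)&(Y>-.15)&(Y<-.1);p=P[q];print('hook',len(p),np.percentile(p,[1,50,99],0))
```

```text
t 17.45 pos [ 0.5655 -0.1225  0.2561] yaw [-1.7999e+02  1.0000e-02  9.3230e+01] J7 0.479 F [ 0.3  0.  -2.9] gap 0.163 grip 58.9
  d [-0.03   0.068  0.008] a [-0.     0.     0.001]
rail 2674 [-0.05506266  0.56913486] [0.19621802 0.19673943]
hook 2438 [[ 0.5439066  -0.13321479  0.23479668]
 [ 0.56421294 -0.11656019  0.24297504]
 [ 0.58513546 -0.10992782  0.24871744]]
```

Request:
{"op": "jog_arm", "data": {"series": [{"dx": 0,"dy": 0,"dz": 0.008,"ax": 0,"ay": 0,"az": 0},{"dx": 0,"dy": 0.015,"dz": 0.008,"ax": 0,"ay": 0,"az": 0},{"dx": 0,"dy": 0.03,"dz": 0.008,"ax": 0,"ay": 0,"az": 0},{"dx": 0,"dy": 0.045,"dz": 0.008,"ax": 0,"ay": 0,"az": 0},{"dx": 0,"dy": 0.06,"dz": 0.008,"ax": 0,"ay": 0,"az": 0},{"dx": 0,"dy": 0.072,"dz": 0.008,"ax": 0,"ay": 0,"az": 0},{"dx": 0,"dy": 0.072,"dz": 0.008,"ax": 0,"ay": 0,"az": 0},{"dx": 0,"dy": 0.072,"dz": 0.008,"ax": 0,"ay": 0,"az": 0},{"dx": 0,"dy": 0.072,"dz": 0.008,"ax": 0,"ay": 0,"az": 0},{"dx": 0,"dy": 0.072,"dz": 0.008,"ax": 0,"ay": 0,"az": 0}]}}

```text
time: 18.5
ee_pos: [0.5758, -0.1217, 0.2546]
tool_rot: [-3.141, -0.0, 1.627]
ft_force: [-0.3, 0.4, -6.6]
finger_gap: 0.159
grip_force: 58.6
```

Request:
{"op": "jog_arm", "data": {"series": [{"dx": 0,"dy": 0.004,"dz": 0.02,"ax": 0,"ay": 0,"az": 0},{"dx": 0,"dy": 0.004,"dz": 0.05,"ax": 0,"ay": 0,"az": 0},{"dx": 0,"dy": 0.004,"dz": 0.08,"ax": 0,"ay": 0,"az": 0},{"dx": 0,"dy": 0.004,"dz": 0.11,"ax": 0,"ay": 0,"az": 0},{"dx": 0,"dy": 0.004,"dz": 0.14,"ax": 0,"ay": 0,"az": 0},{"dx": 0,"dy": 0.004,"dz": 0.17,"ax": 0,"ay": 0,"az": 0},{"dx": 0,"dy": 0.004,"dz": 0.19,"ax": 0,"ay": 0,"az": 0},{"dx": 0,"dy": 0.004,"dz": 0.2,"ax": 0,"ay": 0,"az": 0},{"dx": 0,"dy": 0.004,"dz": 0.2,"ax": 0,"ay": 0,"az": 0},{"dx": 0,"dy": 0.004,"dz": 0.2,"ax": 0,"ay": 0,"az": 0}]}}

```text
time: 19.5
ee_pos: [0.5768, -0.1219, 0.2252]
tool_rot: [3.141, 0.0, 1.627]
ft_force: [-0.5, 0.5, -3.7]
finger_gap: 0.162
grip_force: 59.0
```

Free so far; now to the seat (about 6 mm further).

Request:
{"op": "jog_arm", "data": {"series": [{"dx": 0,"dy": 0,"dz": 0.01,"ax": 0,"ay": 0,"az": 0},{"dx": 0,"dy": 0,"dz": 0.018,"ax": 0,"ay": 0,"az": 0},{"dx": 0,"dy": 0,"dz": 0.025,"ax": 0,"ay": 0,"az": 0},{"dx": 0,"dy": 0,"dz": 0.03,"ax": 0,"ay": 0,"az": 0},{"dx": 0,"dy": 0,"dz": 0.035,"ax": 0,"ay": 0,"az": 0},{"dx": 0,"dy": 0,"dz": 0.04,"ax": 0,"ay": 0,"az": 0},{"dx": 0,"dy": 0,"dz": 0.04,"ax": 0,"ay": 0,"az": 0},{"dx": 0,"dy": 0,"dz": 0.04,"ax": 0,"ay": 0,"az": 0},{"dx": 0,"dy": 0,"dz": 0.04,"ax": 0,"ay": 0,"az": 0},{"dx": 0,"dy": 0,"dz": 0.04,"ax": 0,"ay": 0,"az": 0}]}}

```text
time: 20.5
ee_pos: [0.577, -0.1219, 0.2194]
tool_rot: [3.141, 0.0, 1.627]
ft_force: [0.5, -1.1, 0.1]
finger_gap: 0.162
grip_force: 59.4
```

Seated: the weight has passed to the rail. Sliding along.

Request:
{"op": "jog_arm", "data": {"series": [{"dx": 0.03,"dy": 0,"dz": 0.003,"ax": 0,"ay": 0,"az": 0},{"dx": 0.1,"dy": 0,"dz": 0.003,"ax": 0,"ay": 0,"az": 0},{"dx": 0.18,"dy": 0,"dz": 0.003,"ax": 0,"ay": 0,"az": 0},{"dx": 0.26,"dy": 0,"dz": 0.003,"ax": 0,"ay": 0,"az": 0},{"dx": 0.34,"dy": 0,"dz": 0.003,"ax": 0,"ay": 0,"az": 0},{"dx": 0.42,"dy": 0,"dz": 0.003,"ax": 0,"ay": 0,"az": 0},{"dx": 0.48,"dy": 0,"dz": 0.003,"ax": 0,"ay": 0,"az": 0},{"dx": 0.51,"dy": 0,"dz": 0.003,"ax": 0,"ay": 0,"az": 0},{"dx": 0.53,"dy": 0,"dz": 0.003,"ax": 0,"ay": 0,"az": 0},{"dx": 0.53,"dy": 0,"dz": 0.003,"ax": 0,"ay": 0,"az": 0}]}}

```text
time: 21.5
ee_pos: [0.5726, -0.0429, 0.2194]
tool_rot: [3.14, 0.002, 1.628]
ft_force: [0.8, -5.0, 4.5]
finger_gap: 0.164
grip_force: 59.8
```

Run:
```python
from h import *
go(.5668,.038,.2194,93.2)
im,d=capture('wrist');c=cam('wrist')
for z in (.19,.196):
    ys=np.arange(-.03,.1,.0005);px=proj(c,np.c_[.5700-.0565*ys,ys,np.full(len(ys),z)]).astype(np.float32)
    g=cv2.remap(im.min(2),px[:,:1],px[:,1:],cv2.INTER_LINEAR).ravel();h=g>(float(np.median(g))+g.max())/2;print('mark',ys[h].min(),ys[h].max(),h.sum(),np.median(g),g.max())
```

```text
t 21.5 pos [ 0.5726 -0.0429  0.2194] yaw [1.7991e+02 1.3000e-01 9.3260e+01] J7 0.358 F [ 0.8 -5.   4.5] gap 0.164 grip 59.8
  d [ 0.541 -0.008 -0.001] a [0.001 0.002 0.001]
mark 0.017000000000000043 0.05800000000000008 83 45.0 98
mark 0.017500000000000043 0.05700000000000008 80 45.0 98
```

Request:
{"op": "jog_arm", "data": {"series": [{"dx": 0.03,"dy": 0,"dz": 0,"ax": 0,"ay": 0,"az": 0},{"dx": 0.1,"dy": 0,"dz": 0,"ax": 0,"ay": 0,"az": 0},{"dx": 0.18,"dy": 0,"dz": 0,"ax": 0,"ay": 0,"az": 0},{"dx": 0.26,"dy": 0,"dz": 0,"ax": 0,"ay": 0,"az": 0},{"dx": 0.34,"dy": 0,"dz": 0,"ax": 0,"ay": 0,"az": 0},{"dx": 0.42,"dy": 0,"dz": 0,"ax": 0,"ay": 0,"az": 0},{"dx": 0.48,"dy": 0,"dz": 0,"ax": 0,"ay": 0,"az": 0},{"dx": 0.52,"dy": 0,"dz": 0,"ax": 0,"ay": 0,"az": 0},{"dx": 0.537,"dy": 0,"dz": 0,"ax": 0,"ay": 0,"az": 0},{"dx": 0.537,"dy": 0,"dz": 0,"ax": 0,"ay": 0,"az": 0}]}}

```text
time: 22.55
ee_pos: [0.5681, 0.0368, 0.2195]
tool_rot: [3.14, 0.003, 1.627]
ft_force: [0.6, -5.4, 4.6]
finger_gap: 0.158
grip_force: 59.9
```

```bash
cat > chk.py <<'E'
from h import *
go(.5668,.0374,.2194,93.2)
im,d=capture('wrist');c=cam('wrist');P=cloud(c,d);X,Y,Z=P[...,0],P[...,1],P[...,2]
b=(abs(X-.567)<.05)&(abs(Y-.038)<.06)&(d>0)
for s,lo,hi in (('hooktop',.2,.212),('post',.23,.26),('frame',.14,.15),('foot',.077,.085)):
    p=P[b&(Z>lo)&(Z<hi)]
    if len(p)>5:print(s,len(p),'x',np.percentile(p[:,0],[1,99]).round(4),'y',np.percentile(p[:,1],[1,50,99]).round(4),'z',np.percentile(p[:,2],[1,99]).round(4))
for n in ('scene','top'):
    im,d=capture(n);c=cam(n);cv2.imwrite(f'pics/end_{n}.png',cv2.resize(im[180:300,270:430],None,fx=4,fy=4,interpolation=cv2.INTER_CUBIC))
    g0=im.min(2);ys=np.arange(-.03,.11,.0005);px=proj(c,np.c_[.5755-.0565*ys,ys,np.full(len(ys),.192)]).astype(np.float32)
    g=cv2.remap(g0,px[:,:1],px[:,1:],cv2.INTER_LINEAR).ravel();h=g>(float(np.median(g))+g.max())/2;print(n,'white ys',np.round(ys[h],4)[[0,-1]],h.sum())
    P=cloud(c,d);q=(P[...,2]>.08)&(P[...,2]<.14)&(abs(P[...,0]-.573)<.03)&(abs(P[...,1]-.038)<.06);
    if q.sum():print(' pane y',np.percentile(P[q][:,1],[1,99]),'x',np.percentile(P[q][:,0],[1,50,99]))
E
python3 chk.py
```

```text
t 22.55 pos [0.5681 0.0368 0.2195] yaw [179.91   0.18  93.23] J7 0.215 F [ 0.6 -5.4  4.6] gap 0.158 grip 59.9
  d [ 0.004 -0.008  0.   ] a [0.002 0.003 0.   ]
hooktop 2149 x [0.547  0.5884] y [0.0244 0.0403 0.0471] z [0.2006 0.2111]
post 2433 x [0.5486 0.5852] y [0.029  0.0432 0.0487] z [0.231  0.2596]
frame 159 x [0.5474 0.5597] y [0.0316 0.0397 0.0433] z [0.143  0.1498]
foot 1341 x [0.5482 0.5881] y [0.0119 0.0448 0.0685] z [0.0772 0.0821]
scene white ys [0.02   0.0485] 58
 pane y [-0.00876093  0.06944401] x [0.56909745 0.57392356 0.59324958]
top white ys [-0.03   0.106] 46
```

Request:
{"op": "jog_arm", "data": {"series": [{"dx": 0.006,"dy": 0,"dz": 0,"ax": 0,"ay": 0,"az": 0},{"dx": 0.012,"dy": 0,"dz": 0,"ax": 0,"ay": 0,"az": 0},{"dx": 0.012,"dy": 0,"dz": 0,"ax": 0,"ay": 0,"az": 0},{"dx": 0.012,"dy": 0,"dz": -0.005,"ax": 0,"ay": 0,"az": 0},{"dx": 0.012,"dy": 0,"dz": -0.006,"ax": 0,"ay": 0,"az": 0},{"dx": 0.012,"dy": 0,"dz": -0.006,"ax": 0,"ay": 0,"az": 0},{"dx": 0.012,"dy": 0,"dz": -0.006,"ax": 0,"ay": 0,"az": 0},{"dx": 0.012,"dy": 0,"dz": -0.006,"ax": 0,"ay": 0,"az": 0},{"dx": 0.012,"dy": 0,"dz": -0.006,"ax": 0,"ay": 0,"az": 0},{"dx": 0.012,"dy": 0,"dz": -0.006,"ax": 0,"ay": 0,"az": 0}]}}

```text
time: 23.7
ee_pos: [0.5676, 0.0409, 0.2194]
tool_rot: [3.142, -0.001, 1.628]
ft_force: [2.3, 0.7, 1.1]
finger_gap: 0.159
grip_force: 59.5
```

Request:
{"op": "jog_arm", "data": {"claw": -0.2, "series": [{"dx": 0,"dy": 0,"dz": 0,"ax": 0,"ay": 0,"az": 0},{"dx": 0,"dy": 0,"dz": 0,"ax": 0,"ay": 0,"az": 0},{"dx": 0,"dy": 0,"dz": 0,"ax": 0,"ay": 0,"az": 0},{"dx": 0,"dy": 0,"dz": 0,"ax": 0,"ay": 0,"az": 0},{"dx": 0,"dy": 0,"dz": 0,"ax": 0,"ay": 0,"az": 0},{"dx": 0,"dy": 0,"dz": 0,"ax": 0,"ay": 0,"az": 0},{"dx": 0,"dy": 0,"dz": 0,"ax": 0,"ay": 0,"az": 0},{"dx": 0,"dy": 0,"dz": 0,"ax": 0,"ay": 0,"az": 0},{"dx": 0,"dy": 0,"dz": 0,"ax": 0,"ay": 0,"az": 0},{"dx": 0,"dy": 0,"dz": 0,"ax": 0,"ay": 0,"az": 0}]}}

```text
time: 24.7
ee_pos: [0.5675, 0.0397, 0.2195]
tool_rot: [-3.142, 0.0, 1.627]
ft_force: [0.2, 0.1, 0.5]
finger_gap: 0.601
grip_force: 0.0
```

```bash
python3 chk.py
```

```text
t 24.7 pos [0.5675 0.0397 0.2195] yaw [-180.      0.     93.22] J7 0.212 F [0.2 0.1 0.5] gap 0.601 grip 0.0
  d [-0.015 -0.006  0.001] a [-0.  0.  0.]
hooktop 2395 x [0.5468 0.588 ] y [0.0291 0.0456 0.0536] z [0.2005 0.2109]
post 2712 x [0.5321 0.6011] y [0.0307 0.0461 0.0526] z [0.231  0.2597]
frame 204 x [0.547  0.5599] y [0.039  0.0481 0.0524] z [0.1431 0.1497]
foot 1427 x [0.547  0.5873] y [0.0206 0.0559 0.0807] z [0.0774 0.0819]
scene white ys [0.02  0.055] 70
 pane y [0.00176251 0.08017943] x [0.56858354 0.57320968 0.59120922]
top white ys [-0.03   0.106] 52
```

The carrier hangs level, its hook about 3 mm from the tape centre, which is inside the 9 mm limit. Lifting the gripper clear.

Request:
{"op": "jog_arm", "data": {"series": [{"dx": 0,"dy": 0,"dz": -0.05,"ax": 0,"ay": 0,"az": 0},{"dx": 0,"dy": 0,"dz": -0.12,"ax": 0,"ay": 0,"az": 0},{"dx": 0,"dy": 0,"dz": -0.2,"ax": 0,"ay": 0,"az": 0},{"dx": 0,"dy": 0,"dz": -0.3,"ax": 0,"ay": 0,"az": 0},{"dx": 0,"dy": 0,"dz": -0.4,"ax": 0,"ay": 0,"az": 0},{"dx": 0,"dy": 0,"dz": -0.5,"ax": 0,"ay": 0,"az": 0},{"dx": 0,"dy": 0,"dz": -0.6,"ax": 0,"ay": 0,"az": 0},{"dx": 0,"dy": 0,"dz": -0.65,"ax": 0,"ay": 0,"az": 0},{"dx": 0,"dy": 0,"dz": -0.7,"ax": 0,"ay": 0,"az": 0},{"dx": 0,"dy": 0,"dz": -0.7,"ax": 0,"ay": 0,"az": 0}]}}

```text
time: 25.85
ee_pos: [0.568, 0.0396, 0.3256]
tool_rot: [3.14, -0.0, 1.627]
ft_force: [-0.6, -0.5, -0.1]
finger_gap: 0.603
grip_force: 0.0
```

```bash
python3 chk.py
```

```text
t 25.85 pos [0.568  0.0396 0.3256] yaw [179.88  -0.    93.22] J7 0.162 F [-0.6 -0.5 -0.1] gap 0.603 grip 0.0
  d [-0.015 -0.01   0.708] a [ 0.002 -0.     0.   ]
hooktop 1020 x [0.5459 0.5875] y [0.0287 0.0445 0.0536] z [0.202  0.2104]
post 682 x [0.5588 0.5744] y [0.0331 0.044  0.0491] z [0.2308 0.2568]
frame 73 x [0.5462 0.5592] y [0.0442 0.0501 0.0524] z [0.143  0.1499]
foot 769 x [0.5467 0.5859] y [0.0328 0.0597 0.0808] z [0.0774 0.0813]
scene white ys [0.02   0.0575] 76
 pane y [0.00156409 0.07967659] x [0.56807    0.57314226 0.59148506]
top white ys [-0.03   -0.0235] 14
```

View pics/end_scene.png

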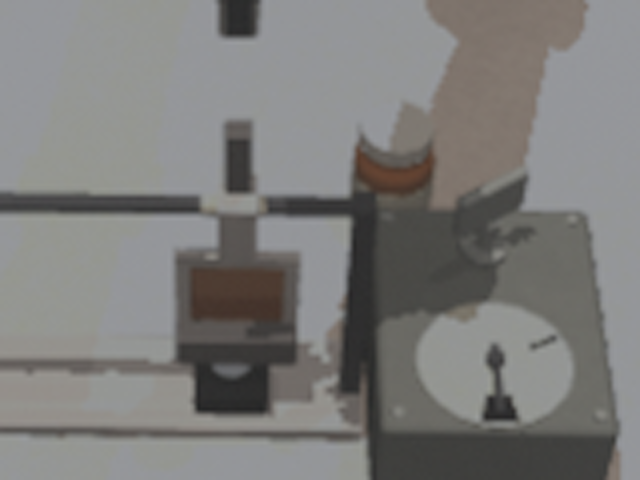

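The carrier hangs level with its hook inside the tape band (hook at about (238,205), band from 200 to 265). The pointer is in the black sector at (500,408), and the gripper is clear. Handing in.

```bash
python3 -c "
from station import r
print(r.sign_off())"
```

```text
the job is handed in; nothing more can be done
None
```

I wound the key until the pointer sat mid-sector, and the carrier hangs level on the rail with its hook about 3 mm off the tape band's centre (limit 9 mm); I handed the job in at about 26 s, and the hand-in returned no verdict.

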